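Jack up the test unit and hold it for the new foot

TASK

One corner foot of the heavy test unit is missing: set the small bottle jack on the bench with its saddle centred under the round lift pad of the unit's steel bracket, and slide the loose square handle bar, plain end first, fully home into the jack's handle socket. Then pump the handle with full strokes until the jack has raised the bracket by at least 8 mm, and finish while holding: keep pressing the bar down, handle at the bottom of its stroke and only the jack carrying the unit, so that a colleague can fit the foot. Leave the spare foot, the tape roll and the screwdriver where they are.

Things in the scene. Friction and masses are not known exactly. Their poses are not given: they have to be found in the camera images.
- unit: White box 300 x 340 mm, top 165 mm, about 8 kg; it cannot shift but tilts up about its far feet when the bracket is lifted (about 30 N). Bracket: steel plate 54 mm wide sticking 67 mm out of the middle of one plain side wall, top at 130 mm, bolt head to 136 mm. Origin on the bench between the far feet, 315 mm beyond the lift pad along +x; +x points level from bracket into the unit, z up.
- lift_pad (a point): The marked lift point: centre of the flat underside of the round pad (34 mm across) under the bracket; on top of the bracket a round ring and bolt head mark it. 112 mm above the bench at the start, 45 mm out from the side wall, 22 mm in from the bracket's free edge. +x points into the unit, z up.
- jack: Small bottle jack, 1 kg, loose. Origin on the bench under the saddle axis, z up, -x out along handle. Base 12 mm thick, 80 wide (y), x -115 to +34 mm. Main cylinder 54 mm across, 80 high. Pump housing: block 34 x 34 mm at x = -71 mm, top 46 mm high, both y sides free: grip it there from above and slide it. With no load on the saddle it tips if the bar end is pressed with over about 5 N.
- saddle (a point): Centre of the saddle's top (steel disc 34 mm across) on the ram, 100 to 108.5 mm above the bench at the start: it passes 3.5 to 12 mm under the lift pad. Each full stroke lifts it one 8 mm step net (the first 2 to 10 mm): with the handle down it stands 2 to 4 mm above the step it settles back to when the handle is let up. 2 to 4 strokes do the job; the handle cannot lower it. Travel 45 mm.
- pump (a joint): Socket angle, rad: 0 = handle up (axis 0.40 rad above level), 0.40 = fully down (level), with stops. A spring returns it to 0 even with the bar in. Only full strokes count: let it back below 0.04, press to above 0.36. Pivot pin, across the jack, at x = -46 mm, 62 mm high in the jack's frame. Pressing 230 mm from the pin takes about 2 N unloaded, 5 to 10 N loaded.
- socket_mouth (a point): Centre of the mouth of the handle socket: steel tube 22 mm square outside, 17 mm square bore, 60 mm deep, lip flared to 23 mm; mouth 110 mm from the pivot pin. It tilts with the handle: +x points into the bore, -x out along it (0.40 rad above level when the handle is up), y across and level.
- socket_seat (a point): Centre of the closed bottom of the socket bore, 60 mm inside the mouth, 50 mm from the pivot pin on the same axis. Axes as socket_mouth.
- bar: Loose pump handle: straight square steel bar 14 x 14 x 220 mm, 160 g, lying flat. Origin at the middle of its underside, z up, x along the bar: +x towards the plain steel end that goes into the socket; that end's last 12 mm are stepped down to 10 mm square; the other end wears a black rubber sleeve 85 mm long, 15.5 mm square.
- bar_tip (a point): Centre of the end face of the bar's plain end, 110 mm from the bar's middle, on its centre line. It meets socket_seat when the bar is fully home.
- spare_foot: Bystander: the new foot, black rubber disc 32 mm across with an upright 8 mm stud, 36 mm high. Origin at its underside.
- tape_roll: Bystander: roll of tape lying flat, 60 mm across, 18 mm high. Origin at its underside.
- screwdriver: Bystander: screwdriver 170 mm long lying on the bench. Origin under its middle.
Mind the look-alikes: they are no part of the job. Of the things that look like the jack, take the one that is farthest from the robot's base at the start.

How it is judged:
By the outcome, as a careful person would: the job done as asked, in the order asked, and still so for the second after the job is handed in, while the arm keeps its last pose, push and grip.
It also fails if it takes over 72 s, if anything falls off the work surface, if the arm or the gripper's body presses on something with over 40 N, if the wrist force passes 120 N, or if a joint passes its speed limit or range.

ROBOT

A 6-joint arm with a two-finger parallel gripper is mounted at the origin on the work surface. World frame = base frame: x ahead of the robot, y to its left, z up, the work surface at z = 0. Lengths are in mm, angles in rad, forces in N, time in s.
With the tool pointing down it reaches from about 325 to 900 mm from the base axis. Payload 6.1 kg.
Tool frame: the origin (TCP) lies between the finger pads; the fingertips stand ahead of it and the grasp point (between the pads) lies 8 mm behind it (tip_extent is the z of the fingertips in the tool frame, in mm); z points along the fingers, y is the direction in which the jaws open and shut (so a half turn about z gives the same grasp; the last joint's range is limited). The gripper opens to 85 mm and grips with 20 to 120 N. Pads are 22 mm wide; open, the fingers measure 114 mm over their backs; the gripper's body (76 mm by 85 mm) begins 54 mm behind the grasp point. The pads swing forward as they close: fully open they stand 13 mm farther back than shut.
Start: joints at [1.143, 0.22, 1.526, -0, 1.395, -0.126], TCP at [185.773, 596.744, 207.3] pointing down, gripper open.
Joint ranges: [-2.98, 2.98], [-0.91, 2.08], [0.09, 2.57], [-1.24, 4.39], [0.2, 2.65], [-2.68, 2.68]. Speed limits (rad/s): [2.57, 2.57, 3.01, 3.14, 3.14, 3.14].

INTERFACE

Orientations are given as a unit quaternion [x, y, z, w].
In Python, from plant import state, capture, camera_info, close_job, tip_extent gives the robot as it stands.
- The arm moves only by the shell command python3 -m jog 'ROWS'. ROWS is JSON, a list of rows, each a list of 7 numbers: the opening, from -1 (shut) to 1 (fully open), then the shift along the tool's x, y, z in mm, then the turn, a rotation vector about the tool's x, y, z in degrees. In form: [[claw, x, y, z, wx, wy, wz], ...]. A call has 1 to 10 rows; each row is the pose to reach, as a shift and turn from the pose commanded when the call began, along the tool's axes at that moment; what a row does not reach only later rows make up. A row lasts 1/12 s, in which the tool goes at most 41.7 mm and 7.16 degrees, less where a joint would pass 70% of its speed; a pose out of reach is approached as far as the arm can. A call with a gripper value outside its range is refused whole. The fingers move at their own pace and stop on an object; the grip force is fixed at half the most. Time passes only in rows, so rows that repeat a pose let the fingers close. It gives the time, the measured TCP pose, the force and the opening at its end, in the units of the state.
- state(): the state, without advancing time (a new reading comes with each control period).
- capture(name): name is "scene" or "top" or "wrist"; returns (picture, depth): 420x560x3 uint8, red, green, blue; 420x560 float32, mm along the optical axis (not along the pixel's ray), 0 where there is no reading.
- camera_info(name): a dict with "fov_y" (degrees; the focal length in pixels is half the picture's height over the tangent of half this angle, whatever the lens; pixels are square), "cx", "cy" (the principal point, pixels), "R" (3x3) and "t" (3): a world point X has camera coordinates R X + t; the wrist camera has in their place "tool_from_camera" (4x4, takes a point from camera to tool coordinates, whose origin is the TCP and whose axes are the flange's). Camera axes: x right, y down, z forward; pixel columns grow to the right and rows downward; lengths in mm; the calibration is good to about 2 mm. The wrist camera is an equidistant fisheye: a pixel r from the principal point sees the ray r / f radians off the axis. A picture is of the moment at which its call begins: read the wrist's pose just before it. camera_info takes no time and is no camera call.
- close_job(): hands the job in, once; it reports no verdict.
The state is a dict: "clock": time; "joints": joint angles; "qvel": joint speeds; "tau": joint torques, N m; "eef_pos": TCP position; "orientation": TCP orientation; "force": force on the tool from outside, world axes, zero at the start; "ft_torque": the same for the moment, N m; "finger_gap": finger opening in mm.
Only numpy, scipy, OpenCV 4.12 (cv2) and the standard library are available. Lean on these libraries where they do the work, as an engineer would, in place of code of your own. Each camera call takes 0.05 s, during which the arm holds its last target. There are 200 camera calls.

## Working session

There is one attempt and no reset: what is moved stays moved. The work goes in short steps, Python scripts to look and compute and a shell command to move; the robot and the scene stay as the last step left them, time stands still between calls to the robot, and variables do not carry over. Pictures are saved under pics/ and viewed, about 8 in all and at most 12, crops included, and the job is handed in when it is done.

```bash
ls; mkdir -p pics; cat > h.py <<'E'
import numpy as np, cv2
from plant import state, capture, camera_info, tip_extent
from scipy.spatial.transform import Rotation as Rn
def cam(name, st=None):
    i=camera_info(name); f=210/np.tan(np.radians(i['fov_y'])/2)
    if name=='wrist':
        st=st or state(); T=np.eye(4);T[:3,:3]=Rn.from_quat(st['orientation']).as_matrix();T[:3,3]=st['eef_pos']
        M=T@np.array(i['tool_from_camera'])
    else:
        M=np.eye(4);R=np.array(i['R']);M[:3,:3]=R.T;M[:3,3]=-R.T@np.array(i['t'])
    return f,i['cx'],i['cy'],M
def ray(name,C,u,v):
    f,cx,cy,M=C; x,y=(u-cx)/f,(v-cy)/f
    if name=='wrist':
        r=np.hypot(x,y); d=np.array([x/r*np.sin(r),y/r*np.sin(r),np.cos(r)]) if r>0 else np.array([0,0,1.])
    else: d=np.array([x,y,1.])
    return M[:3,:3]@d, M[:3,3], d
def atz(name,C,u,v,z):
    D,o,_=ray(name,C,u,v); return o+D*(z-o[2])/D[2]
def atd(name,C,u,v,dep):
    D,o,d=ray(name,C,u,v); return o+D*dep[int(round(v)),int(round(u))]/d[2]
def proj(name,C,X):
    f,cx,cy,M=C; p=M[:3,:3].T@(np.array(X)-M[:3,3])
    if name=='wrist':
        t=np.arctan2(np.hypot(p[0],p[1]),p[2]);r=np.hypot(p[0],p[1])+1e-9
        return cx+f*t*p[0]/r, cy+f*t*p[1]/r
    return cx+f*p[0]/p[2], cy+f*p[1]/p[2]
def snap(name,fn):
    st=state(); p,d=capture(name); cv2.imwrite(f'pics/{fn}.png',p[:,:,::-1]); C=cam(name,st)
    np.savez(f'pics/{fn}.npz',p=p,d=d,f=C[0],cx=C[1],cy=C[2],M=C[3]); return p,d,C
def load(fn):
    z=np.load(f'pics/{fn}.npz'); return z['p'],z['d'],(float(z['f']),float(z['cx']),float(z['cy']),z['M'])
E
python3 - <<'E'
from h import *
s=state();print({k:np.round(v,3).tolist() for k,v in s.items()});print(tip_extent)
for n in('scene','top'):
    p,d,C=snap(n,n+'0');print(n,C[3].round(2).tolist(),C[0])
E
```

```text
pics
{'clock': 0.0, 'joints': [1.143, 0.221, 1.528, -0.0, 1.395, -0.126], 'qvel': [0.0, 0.0, -0.001, -0.002, -0.001, -0.001], 'tau': [-0.002, -49.691, -38.939, -0.0, 0.011, 0.0], 'eef_pos': [185.525, 596.156, 206.216], 'orientation': [0.15, 0.989, -0.001, -0.0], 'force': [0.404, 0.305, -0.068], 'ft_torque': [-0.002, 0.031, 0.029], 'finger_gap': 85.434}
11.0
scene [[0.86, 0.29, -0.43, 991.62], [0.52, -0.49, 0.7, -704.41], [-0.01, -0.82, -0.57, 744.25], [0.0, 0.0, 0.0, 1.0]] 426.7737752866206
top [[0.0, -0.99, 0.11, 365.83], [-1.0, -0.0, -0.01, 100.64], [0.01, -0.11, -0.99, 1240.87], [0.0, 0.0, 0.0, 1.0]] 480.5172609852006
```

View pics/top0.png

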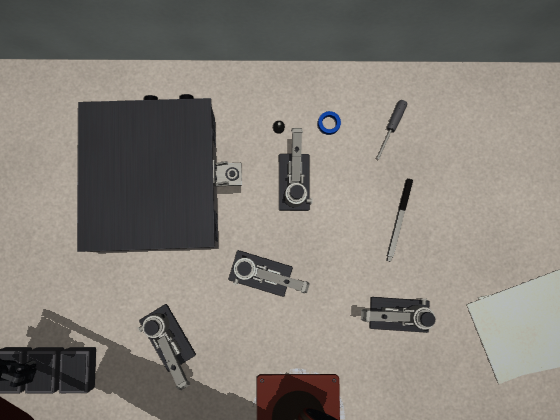

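View pics/scene0.png

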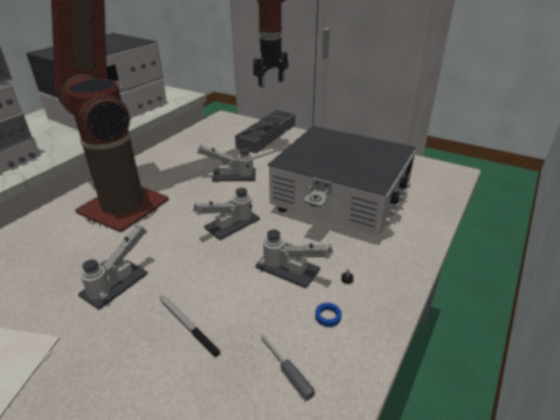

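Top view: four jacks with saddles at (295,192), (245,268), (425,318) and (152,327). The unit's bracket ring is at (232,174), and the bar runs from (389,260), its plain end, to (408,180). Foot (279,127), tape (329,123) and screwdriver (392,130) stay put. I'll measure each one now.

```bash
python3 - <<'E'
from h import *
p,d,C=load('top0')
for n,u,v,z in [('jA',295.5,192.5,104),('jB',244,268,104),('jC',425,318,104),('jD',152,327,104),('ring',232,174,130),('barplain',389,260,7),('barblack',408,180,7),('foot',279,127,20),('tape',329,123,18),('wallTop',213,99,165),('wallBot',218,248,165)]:
    a=atz('top',C,u,v,z);b=atd('top',C,u,v,d);print(n,a.round(1),b.round(1),np.hypot(*a[:2]).round(0))
c=cv2.resize(p[80:280,200:440],None,fx=3.3,fy=3,interpolation=cv2.INTER_CUBIC) if 0 else cv2.resize(p[90:285,205:425],None,fx=3.6,fy=3.0)
c=cv2.resize(p[90:285,205:425],None,fx=3,fy=3,interpolation=cv2.INTER_CUBIC)
cv2.imwrite('pics/c1.png',c[:,:,::-1])
E
```

```text
jA [545.7  11.7 104. ] [546.7  11.2  97.9] 546.0
jB [365.9 134.1 104. ] [365.9 134.2 100.9] 390.0
jC [ 250.  -289.1  104. ] [ 249.4 -291.    98.5] 382.0
jD [229.9 346.4 104. ] [229.4 347.5  99.2] 416.0
ring [585.2 162.5 130. ] [584.2 162.2 134.7] 607.0
barplain [ 386.5 -234.8    7. ] [ 386.4 -232.6   15. ] 452.0
barblack [ 594.7 -290.3    7. ] [ 593.9 -288.9   11.7] 662.0
foot [731.7  47.   20. ] [733.9  46.7  12.6] 733.0
tape [743.5 -84.1  18. ] [ 7.492e+02 -8.690e+01 -4.000e-01] 748.0
wallTop [754.  205.7 165. ] [812.5 221.5   2.8] 782.0
wallBot [410.3 190.5 165. ] [417.1 204.1   2.1] 452.0
```

View pics/c1.png

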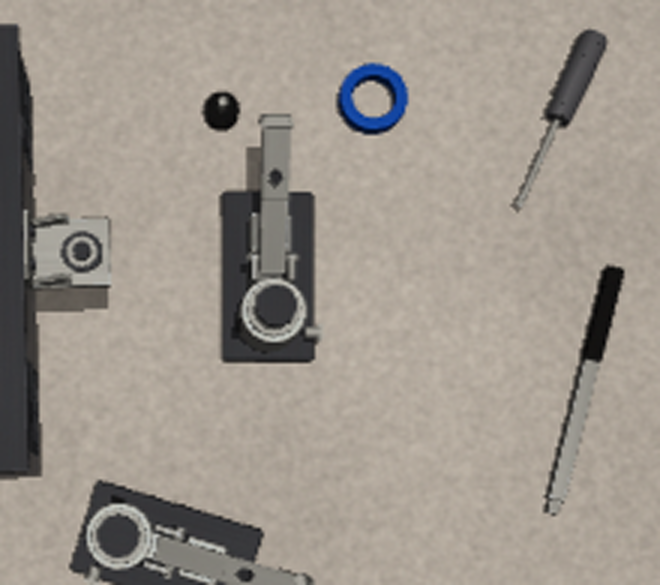

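Jack A at (295,192) is the farthest (546 mm against 390, 382 and 416), so that's the one. The crop shows its handle pointing up in the image (+x) and the bracket ring at crop (82,251). Next I'll fit the poses from the depth data.

```bash
cat >> h.py <<'E'
def cloud(name,d,C):
    v,u=np.mgrid[0:d.shape[0],0:d.shape[1]]; f,cx,cy,M=C; x,y=(u-cx)/f,(v-cy)/f
    if name=='wrist':
        r=np.hypot(x,y)+1e-9; D=np.stack([x/r*np.tan(r),y/r*np.tan(r),np.ones_like(r)],-1)
    else: D=np.stack([x,y,np.ones_like(x)],-1)
    P=D*d[...,None]@M[:3,:3].T+M[:3,3]; P[d==0]=np.nan; return P
def rect(P,m,box):
    q=m&(P[...,0]>box[0])&(P[...,0]<box[1])&(P[...,1]>box[2])&(P[...,1]<box[3])
    X=P[q]; return X,cv2.minAreaRect(X[:,:2].astype(np.float32))
E
python3 - <<'E'
from h import *
p,d,C=load('top0');P=cloud('top',d,C);Z=P[...,2]
for n,zl,zh,b in [('unit',150,185,(350,850,150,600)),('bracket',110,145,(530,640,120,200)),('bracket_edge',110,145,(530,640,120,170)),('jackbase',5,30,(490,660,-40,70)),('jacktop',85,125,(500,580,-40,70)),('handle',90,125,(640,720,-40,70)),('housing',30,55,(570,660,-40,70)),('bar',5,30,(350,640,-320,-210)),('table',-10,10,(350,640,-200,-50))]:
    X,r=rect(P,(Z>zl)&(Z<zh),b); print(n,len(X),X.mean(0).round(1),np.round(r[0],1),np.round(r[1],1),round(r[2],1),X.min(0).round(0),X.max(0).round(0))
g=[atz('top',C,205+u/3-0.33,90+v/3-.33,z).round(1) for u,v,z in [(82,251,136),(274,309,104),(276,118,115),(552,508,7),(614,270,8)]];print(g)
E
```

```text
unit 20281 [576.5 357.3 166.8] [580.7 344.1] [344.9 337.1] 2.0 [403. 175. 151.] [757. 516. 174.]
bracket 551 [585.5 169.5 129.1] [585.5 170.8] [53.8 58.8] 0.4 [558. 141. 121.] [613. 200. 145.]
bracket_edge 294 [585.  155.6 128.9] [585.9 155.6] [53.4 28.3] 0.4 [559. 141. 121.] [613. 170. 139.]
jackbase 882 [587.4  11.5  11.6] [582.8  13.7] [102.9 156.9] 88.2 [505. -40.   5.] [660.  65.  30.]
jacktop 159 [548.8   9.2  99.8] [548.9   9. ] [31.6 31.9] 88.5 [533.  -7.  93.] [565.  25. 106.]
handle 270 [672.1   8.9 105.6] [673.6   7.7] [67.1 26.1] 3.6 [640.  -4.  91.] [707.  22. 122.]
housing 75 [608.7  12.8  42.4] [605.5   9.2] [33.1 61.1] 89.7 [575.  -8.  30.] [636.  26.  51.]
bar 574 [ 494.9 -263.4   12.8] [ 492.8 -266. ] [284.  106.3] 0.1 [ 351. -319.    5.] [ 635. -213.   21.]
table 6362 [ 492.9 -125.    -0.5] [ 495.1 -125. ] [288.9 150. ] 0.0 [ 351. -200.   -9.] [640. -50.   9.]
[array([585.5, 162.2, 136. ]), array([545.3,  10.5, 104. ]), array([698.4,   8.7, 115. ]), array([ 389.1, -234. ,    7. ]), array([ 595.4, -293.5,    8. ])]
```

```bash
cat >> h.py <<'E'
def Rtool(xyaw,alpha=0):
    "tool x at world yaw (deg), tool pointing down, then turned alpha deg about tool y"
    c,s=np.cos(np.radians(xyaw)),np.sin(np.radians(xyaw))
    return np.column_stack([[c,s,0],[s,-c,0],[0,0,-1]])@Rn.from_euler('y',alpha,degrees=True).as_matrix()
def go(pos,xyaw,alpha=0,ref=None):
    s=state();R0=Rn.from_quat(s['orientation']).as_matrix();p0=np.array(s['eef_pos'])
    if ref: p0,R0=np.array(ref[0]),Rtool(*ref[1:])
    print('shift',(R0.T@(np.array(pos)-p0)).round(1),'turn',Rn.from_matrix(R0.T@Rtool(xyaw,alpha)).as_rotvec(degrees=True).round(2))
E
python3 -c "
from h import *
go([624,9,240],180)
go([624,9,150],180,-5.7)"
```

```text
shift [-593.2 -430.4  -33.1] turn [ -0.1   -0.03 -17.29]
shift [-593.2 -430.2   56.9] turn [ -0.96  -5.69 -17.27]
```

```bash
python3 -m jog '[[1,0,0,-40,0,0,0],[1,-30,-21,-60,0,0,-3],[1,-593,-430,-60,0,0,-17],[1,-593,-430,-60,0,0,-17],[1,-593,-430,-60,0,0,-17],[1,-593,-430,-60,0,0,-17],[1,-593,-430,-60,0,0,-17],[1,-593,-430,-60,0,0,-17],[1,-593,-430,-60,0,0,-17],[1,-593,-430,-60,0,0,-17]]'; python3 -m jog '[[1,-300,0,0,0,0,0]]' | tail -1; python3 -c "
from h import *
s=state();print(s['eef_pos'],s['orientation'],s['joints'])
go([624,9,170],180,-5.7)"
```

```text
clock: 0.93
eef_pos: [406.0, 301.5, 267.0]
orientation: [0.002, 1.0, -0.0, -0.0]
force: [-0.2, 0.5, -0.1]
finger_gap: 85.5
finger_gap: 85.6
[445.23737613 297.94985134 266.29331491] [ 0.00348462  0.99999121 -0.00162942 -0.00166965] [ 4.43513244e-01 -2.36510358e-02  1.67886763e+00 -1.50000394e-03
  1.49079605e+00 -1.12019062e+00]
shift [-181.1 -287.4   96.6] turn [-0.21 -5.89 -0.39]
```

```bash
python3 -m jog '[[1,-25,-35,0,0,0,0],[1,-50,-70,0,0,0,0],[1,-181,-287,96,0,-5.7,0],[1,-181,-287,96,0,-5.7,0],[1,-181,-287,96,0,-5.7,0],[1,-181,-287,96,0,-5.7,0],[1,-181,-287,96,0,-5.7,0],[1,-181,-287,96,0,-5.7,0],[1,-181,-287,96,0,-5.7,0],[1,-181,-287,96,0,-5.7,0]]'; python3 -c "
from h import *
p,d,C=snap('wrist','w1')
for X in [(547,10,104),(618,9.5,46),(698,9,105)]: print(proj('wrist',C,X))
go([624,9,37],180,-5.7)"
```

```text
clock: 1.85
eef_pos: [626.5, 10.8, 167.8]
orientation: [0.005, 0.999, -0.001, 0.048]
force: [-0.5, 0.7, 0.4]
finger_gap: 85.4
(np.float64(274.33857654565657), np.float64(93.84532797451769))
(np.float64(275.3005908178679), np.float64(173.66025416766453))
(np.float64(275.51980200849084), np.float64(286.9534831091921))
shift [ 14.6  -4.  131.1] turn [-0.03 -0.22 -0.5 ]
```

View pics/w1.png

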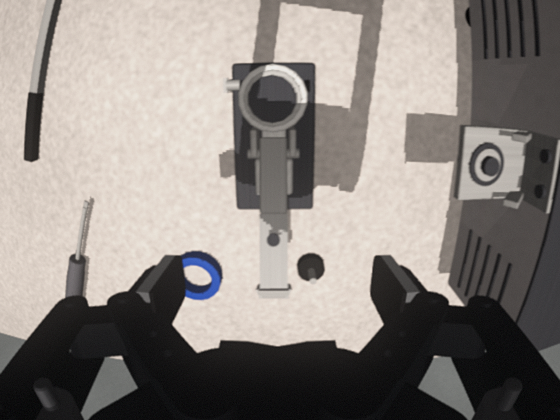

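The wrist view puts the saddle at (273,97), predicted (274,94), and the handle tube at column 274, so the jack estimate holds. Descending to the housing and closing.

```bash
python3 -m jog '[[1,14,-3,30,0,0,0],[1,14,-3,70,0,0,0],[1,14,-3,100,0,0,0],[1,14,-3,120,0,0,0],[1,14,-3,131,0,0,0],[1,14,-3,131,0,0,0]]'; python3 -m jog '[[-0.3,0,0,0,0,0,0],[-0.3,0,0,0,0,0,0],[-1,0,0,0,0,0,0],[-1,0,0,0,0,0,0],[-1,0,0,0,0,0,0],[-1,0,0,0,0,0,0],[-1,0,0,0,0,0,0],[-1,0,0,0,0,0,0]]';python3 -c "
from h import *
snap('wrist','w2')
print(state()['joints'])"
```

```text
clock: 2.4
eef_pos: [623.3, 13.5, 36.8]
orientation: [0.002, 0.999, 0.0, 0.047]
force: [-1.1, -1.0, -0.2]
finger_gap: 85.4
clock: 3.07
eef_pos: [627.7, 10.2, 41.9]
orientation: [0.003, 0.999, -0.002, 0.052]
force: [-0.4, -5.8, 4.1]
finger_gap: 20.4
[-0.11409608  0.31456456  1.74772427  0.01023485  0.97588829 -1.68512672]
```

View pics/w2.png

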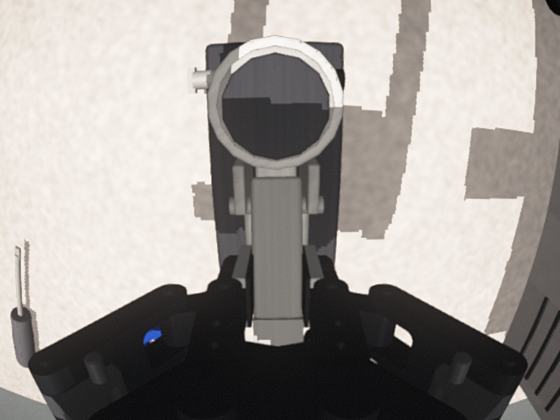

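```bash
python3 -c "
from h import *
s=state();print({k:np.round(s[k],2) for k in ['eef_pos','orientation','force','ft_torque','finger_gap']})
p,d,C=load('w2');P=cloud('wrist',d,C);print(proj('wrist',C,(547,10,104)),proj('wrist',C,(618,10,46)),proj('wrist',C,(698,9,105)))"
```

```text
{'eef_pos': array([627.69,  10.24,  41.85]), 'orientation': array([ 0.  ,  1.  , -0.  ,  0.05]), 'force': array([-0.18, -6.46,  3.93]), 'ft_torque': array([-0.88, -0.05,  0.11]), 'finger_gap': np.float64(20.6)}
(np.float64(273.1706824710238), np.float64(93.67584111128437)) (np.float64(275.9585927173597), np.float64(231.06931397555928)) (np.float64(274.6951595393153), np.float64(416.87442775636384))
```

```bash
python3 -c "
from h import *
p,d,C=load('w2');P=cloud('wrist',d,C);s=state();R=Rn.from_quat(s['orientation']).as_matrix();t=np.array(s['eef_pos'])
for z in(-30,-8,0,11):
  for y in (0,14): print(z,y,(t+R@[0,y,z]).round(0),np.round(proj('wrist',C,t+R@[0,y,z])))
for u in (232,240,246,277,308,315,325):
  print(u,[P[v,u].round(0).tolist() for v in (180,205,230,245,260,275,290,305)])
"
```

```text
-30 0 [625.  10.  72.] [276. 267.]
-30 14 [625.  24.  72.] [307. 267.]
-8 0 [627.  10.  50.] [277. 249.]
-8 14 [627.  24.  50.] [303. 249.]
0 0 [628.  10.  42.] [277. 244.]
0 14 [628.  24.  42.] [302. 244.]
11 0 [629.  10.  31.] [277. 237.]
11 14 [629.  24.  31.] [301. 237.]
232 [[599.0, -17.0, 13.0], [596.0, -9.0, 66.0], [632.0, -18.0, 14.0], [643.0, -19.0, 13.0], [617.0, -9.0, 78.0], [611.0, -6.0, 100.0], [608.0, -4.0, 113.0], [602.0, -2.0, 130.0]]
240 [[582.0, -4.0, 74.0], [593.0, -5.0, 73.0], [632.0, -13.0, 14.0], [643.0, -14.0, 13.0], [612.0, -4.0, 86.0], [611.0, -3.0, 100.0], [609.0, -2.0, 113.0], [603.0, 0.0, 128.0]]
246 [[585.0, -3.0, 64.0], [594.0, -3.0, 71.0], [617.0, -6.0, 46.0], [614.0, -3.0, 70.0], [613.0, -2.0, 86.0], [611.0, -1.0, 99.0], [616.0, -1.0, 102.0], [623.0, -1.0, 103.0]]
277 [[584.0, 11.0, 68.0], [593.0, 11.0, 73.0], [603.0, 11.0, 77.0], [609.0, 11.0, 80.0], [615.0, 11.0, 82.0], [621.0, 11.0, 84.0], [627.0, 11.0, 87.0], [633.0, 11.0, 90.0]]
308 [[582.0, 24.0, 73.0], [594.0, 24.0, 73.0], [618.0, 27.0, 44.0], [614.0, 25.0, 70.0], [612.0, 23.0, 86.0], [612.0, 22.0, 98.0], [616.0, 22.0, 103.0], [622.0, 22.0, 104.0]]
315 [[582.0, 26.0, 73.0], [594.0, 27.0, 73.0], [632.0, 35.0, 14.0], [644.0, 35.0, 12.0], [613.0, 26.0, 86.0], [612.0, 25.0, 98.0], [609.0, 23.0, 113.0], [603.0, 22.0, 128.0]]
325 [[600.0, 40.0, 12.0], [616.0, 40.0, 12.0], [633.0, 41.0, 13.0], [644.0, 42.0, 12.0], [617.0, 32.0, 78.0], [616.0, 30.0, 92.0], [nan, nan, nan], [602.0, 24.0, 130.0]]
```

The gap reads 20.6 mm, but the housing is 34 mm wide. The pads are catching it too high and pinching the tube. I'll reopen, go 8 mm lower and close again.

```bash
python3 -m jog '[[0.3,0,0,0,0,0,0],[0.3,0,0,0,0,0,0],[0.3,0,0,0,0,0,0],[0.3,0,-2,4,0,0,0],[0.3,2,-2,8,0,0,0],[0.3,2,-2,8,0,0,0]]'; python3 -m jog '[[-1,0,0,0,0,0,0],[-1,0,0,0,0,0,0],[-1,0,0,0,0,0,0],[-1,0,0,0,0,0,0],[-1,0,0,0,0,0,0]]';python3 -c "
from h import *
print(state()['eef_pos'])"
```

```text
clock: 3.62
eef_pos: [623.2, 10.4, 29.9]
orientation: [0.003, 0.999, 0.0, 0.048]
force: [-0.7, 0.5, 0.4]
finger_gap: 55.6
clock: 4.03
eef_pos: [624.8, 9.7, 31.6]
orientation: [0.003, 0.999, -0.0, 0.05]
force: [0.9, -2.1, 0.0]
finger_gap: 21.0
[624.76739386   9.69801017  31.58407891]
```

```bash
python3 -c "
from h import *
go([615,12,31.6],150,-5.7)
"; python3 -m jog '[[-1,0,0,0,0,0,2],[-1,0,0,0,0,0,5],[-1,0,0,0,0,0,10],[-1,0,0,0,0,0,10]]'; python3 -c "
from h import *
p,d,C=snap('wrist','w3');P=cloud('wrist',d,C);s=state()
R=Rn.from_quat(s['orientation']).as_matrix();t=np.array(s['eef_pos'])
Q=(P-t)@R; m=(P[...,2]>93)&(P[...,2]<115)&(Q[...,0]>45)&(Q[...,0]<110)&(abs(Q[...,1])<25)
print(cv2.minEnclosingCircle(P[m][:,:2].astype(np.float32)),P[m].mean(0),Q[m].mean(0))
p,d,C=load('w2');P=cloud('wrist',d,C);m=(P[...,2]>93)&(P[...,2]<115)&(P[...,0]<580);print(cv2.minEnclosingCircle(P[m][:,:2].astype(np.float32)),P[m].mean(0))
print(t,s['finger_gap'],s['force'])
print(Rn.from_matrix(R).as_euler('zyx',degrees=True))
"
```

```text
shift [ 9.7  2.3 -1. ] turn [ 2.92  0.04 29.56]
clock: 4.37
eef_pos: [625.0, 9.3, 31.7]
orientation: [0.091, 0.995, 0.003, 0.05]
force: [0.6, -3.4, -0.6]
finger_gap: 20.8
((552.5242309570312, 21.867603302001953), 17.117090225219727) [552.15853899  21.99940338 100.62741865] [ 66.61388179   0.46883914 -75.86988197]
((550.9349975585938, 10.493607521057129), 16.976276397705078) [550.70574539  10.5738338  101.06871696]
[624.88568157   9.58003398  31.70434528] 21.12026535609325 [ 0.13935636 -3.71565961  0.60636305]
[-169.7531969     5.7394083   179.91010324]
```

View pics/w3.png

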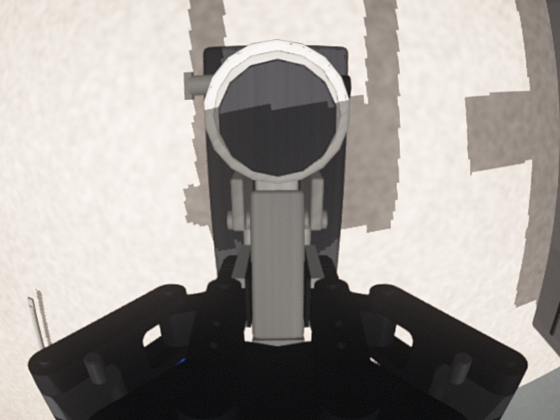

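The jack turns rigidly with the gripper: the saddle at (277,110) stays on the tool's centre line. Next is the rest of the turn, with the jack kept short of the bracket.

```bash
python3 -c "
from h import *
go([605,10,31.7],130,-5.7)
go([586,12,31.7],90,-5.7)
"
```

```text
shift [19.5 -3.1 -2. ] turn [ 4.83 -0.36 39.52]
shift [38.5 -4.5 -3.9] turn [ 8.67 -0.68 79.33]
```

```bash
python3 -m jog '[[-1,3,0,-0.3,0.5,0,5],[-1,6,-1,-0.6,1.2,0,10],[-1,9,-1,-0.9,1.9,-0.1,16],[-1,12,-2,-1.2,2.6,-0.2,22],[-1,15,-2,-1.5,3.3,-0.2,28],[-1,18,-3,-1.8,4.1,-0.3,34],[-1,20,-3,-2,4.8,-0.4,39.5],[-1,22,-3,-2.2,5.4,-0.4,45],[-1,25,-3,-2.5,6.1,-0.5,51],[-1,28,-4,-2.8,6.6,-0.5,57]]'; python3 -c "
from h import *
go([586,12,31.7],90,-5.7)
"
```

```text
clock: 5.25
eef_pos: [595.9, 12.5, 31.5]
orientation: [0.557, 0.829, -0.028, 0.04]
force: [0.0, 1.3, 0.6]
finger_gap: 21.2
shift [ 3.2 -9.3 -0.5] turn [ 2.13 -0.1  22.15]
```

```bash
python3 -m jog '[[-1,1,-2,0,0.6,0,6],[-1,2,-5,-0.2,1.2,0,12],[-1,3,-7,-0.4,1.7,0,18],[-1,3,-9,-0.5,2.1,-0.1,22],[-1,3,-9,-0.5,2.1,-0.1,22],[-1,3,-9,-0.5,2.1,-0.1,22]]'; cat > look.py <<'E'
from h import *
import sys
p,d,C=snap('wrist',sys.argv[1]);P=cloud('wrist',d,C);s=state()
R=Rn.from_quat(s['orientation']).as_matrix();t=np.array(s['eef_pos'])
Q=(P-t)@R; m=(P[...,2]>93)&(P[...,2]<115)&(Q[...,0]>45)&(Q[...,0]<110)&(abs(Q[...,1])<25)
print('saddle',cv2.minEnclosingCircle(P[m][:,:2].astype(np.float32)),P[m].mean(0))
m=(P[...,2]>123)&(P[...,2]<150)&(P[...,1]<195)&(P[...,1]>130)&(abs(P[...,0]-585)<45)
X=P[m]; print('bracket',X.min(0),X.max(0),cv2.minAreaRect(X[:,:2].astype(np.float32)),len(X))
p2,d2,C2=snap('top',sys.argv[1]+'t');P=cloud('top',d2,C2)
m=(P[...,2]>123)&(P[...,2]<150)&(P[...,1]<195)&(P[...,1]>130)&(abs(P[...,0]-585)<45)
X=P[m]; print('bracket(top)',X.min(0),X.max(0),cv2.minAreaRect(X[:,:2].astype(np.float32)),len(X))
print(t,R[:,0],s['finger_gap'],s['force'])
E
python3 look.py w4
```

```text
clock: 5.75
eef_pos: [586.4, 11.7, 31.5]
orientation: [0.703, 0.709, -0.035, 0.035]
force: [-0.9, 2.4, -0.2]
finger_gap: 20.8
saddle ((585.8505859375, 86.0307846069336), 17.046798706054688) [585.82901842  86.35026403 100.43096581]Traceback (most recent call last):
  File "look.py", line 8, in <module>
    X=P[m]; print('bracket',X.min(0),X.max(0),cv2.minAreaRect(X[:,:2].astype(np.float32)),len(X))
                            ~~~~~^^^
    return umr_minimum(a, axis, None, out, keepdims, initial, where)
ValueError: zero-size array to reduction operation minimum which has no identity
```

View pics/w4.png

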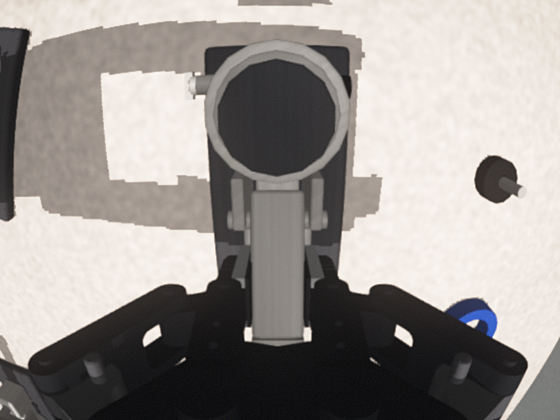

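```bash
python3 - <<'E'
from h import *
p,d,C=load('w1');P=cloud('wrist',d,C)
for z,u,v in [(136,490,166),(130,487,163),(130,457,124),(130,455,199),(130,497,202)]: print(atz('wrist',C,u,v,z).round(1),P[v,u].round(1))
m=(P[...,2]>122)&(P[...,2]<145)&(P[...,1]<172)&(P[...,1]>130)&(abs(P[...,0]-585)<45)
X=P[m]; print('bracket',X.min(0),X.max(0),cv2.minAreaRect(X[:,:2].astype(np.float32)),len(X))
p,d,C=load('top0');P=cloud('top',d,C)
m=(P[...,2]>158)&(P[...,2]<175)
X=P[m];
for lo in range(420,750,60):
  q=X[(X[:,0]>lo)&(X[:,0]<lo+20)&(X[:,1]>150)];print(lo,q[:,1].min().round(1),q[:,1].max().round(1))
for lo in range(220,500,60):
  q=X[(X[:,1]>lo)&(X[:,1]<lo+20)];print(lo,q[:,0].min().round(1),q[:,0].max().round(1))
E
```

```text
[587.2 161.2 136. ] [586.9 160.1 137.4]
[586.4 162.5 130. ] [585.2 157.8 136.2]
[560.6 132.3 130. ] [570.1 209.7   2.7]
[613.9 138.3 130. ] [nan nan nan]
[616.3 179.2 130. ] [628.4 208.   95.9]
bracket [560.09877628 137.92321179 122.00185787] [615.69717962 171.96889978 144.54870879] ((587.9096069335938, 155.66893005371094), (54.73845291137695, 34.28142166137695), 1.8377039432525635) 2953
420 199.4 505.7
480 202.0 507.3
540 201.2 511.1
600 200.0 513.5
660 208.9 513.5
720 209.8 515.5
220 412.4 756.7
280 410.1 753.6
340 407.8 751.0
400 405.6 748.8
460 403.4 748.7
```

```bash
python3 - <<'E'
from h import *
p,d,C=snap('top','t2');P=cloud('top',d,C)
c=cv2.resize(p[140:240,210:310],None,fx=6,fy=6,interpolation=cv2.INTER_CUBIC);cv2.imwrite('pics/c2.png',c[:,:,::-1])
m=(P[...,2]>92)&(P[...,2]<112)&(abs(P[...,0]-586)<30)&(P[...,1]<120)&(P[...,1]>68)
X=P[m];print(X.min(0),X.max(0),cv2.minEnclosingCircle(X[:,:2].astype(np.float32)))
E
```

```text
[569.24117194  72.54996679  94.32541705] [600.46767214  84.69367022 103.59069407] ((584.8543701171875, 84.67250061035156), 15.613365173339844)
```

View pics/c2.png

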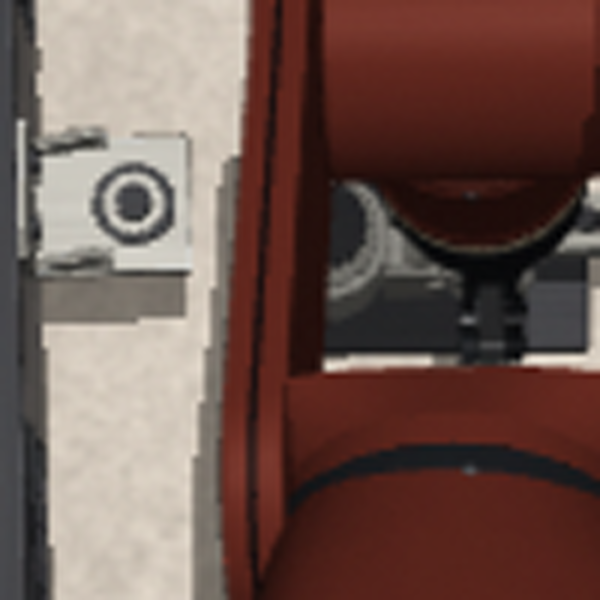

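```bash
python3 -m jog '[[-1,8,0,-0.8,0,0,0],[-1,16,0,-1.6,0,0,0],[-1,24,0,-2.4,0,0,0],[-1,32,0,-3.2,0,0,0],[-1,40,0,-4,0,0,0],[-1,48,0,-4.8,0,0,0],[-1,54,0,-5.4,0,0,0]]'; python3 -m jog '[[-1,5,0,-0.5,0,0,0],[-1,10,0,-1,0,0,0],[-1,15,0,-1.5,0,0,0],[-1,20,0,-2,0,0,0],[-1,20,0,-2,0,0,0]]'; python3 - <<'E'
from h import *
s=state();print(s['eef_pos'],s['finger_gap'])
p,d,C=snap('scene','s1')
for n,X in [('pad',(585.5,162.3,112)),('sad',(585.5,162.3,101)),('mouth',(585.5,15,105))]: print(n,proj('scene',C,X))
p2,d2,C2=snap('wrist','w5');P=cloud('wrist',d2,C2);
u,v=map(int,proj('scene',C,(585.5,162.3,106)))
print(u,v);u0,v0=u-50,v-40
c=cv2.resize(p[v0:v0+80,u0:u0+100],None,fx=7,fy=7,interpolation=cv2.INTER_CUBIC);cv2.imwrite('pics/c3.png',c[:,:,::-1])
E
```

```text
clock: 6.43
eef_pos: [586.5, 63.7, 31.6]
orientation: [0.704, 0.708, -0.036, 0.037]
force: [-0.5, -6.4, -0.4]
finger_gap: 21.1
clock: 6.85
eef_pos: [586.4, 84.5, 31.5]
orientation: [0.704, 0.708, -0.036, 0.036]
force: [-0.1, -2.1, 0.7]
finger_gap: 20.9
[586.43566033  84.4723008   31.53854918] 20.909554930529726
pad (np.float64(315.4519109949836), np.float64(202.55235582007563))
sad (np.float64(315.28336061734234), np.float64(205.96101513393884))
mouth (np.float64(288.1832453936518), np.float64(233.79519250388088))
315 204
```

View pics/c3.png

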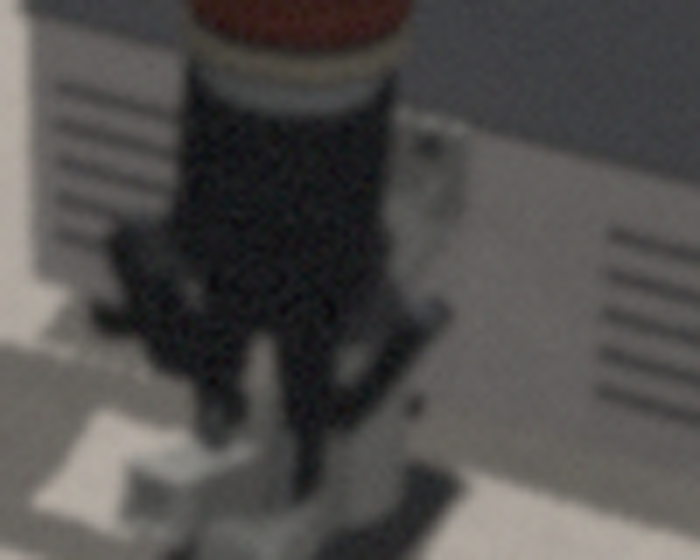

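```bash
python3 -m jog '[[-1,2,0,-0.2,0,0,0],[-1,2,0,-0.2,0,0,0],[-1,2,0,-0.2,0,0,0]]'; python3 -m jog '[[0.3,0,0,0,0,0,0],[0.3,0,0,0,0,0,0],[0.3,0,0,0,0,0,0],[0.3,0,0,0,0,0,0],[0.3,0,0,-20,0,0,0],[0.3,0,0,-50,0,0,0],[0.3,0,0,-90,0,0,0]]';  python3 -c "
from h import *
go([500,-150,200],130,0)"
```

```text
clock: 7.2
eef_pos: [586.3, 86.1, 31.5]
orientation: [0.704, 0.708, -0.036, 0.036]
force: [-0.1, -5.3, -1.1]
finger_gap: 20.8
clock: 7.78
eef_pos: [583.3, 96.0, 118.6]
orientation: [0.704, 0.708, -0.038, 0.034]
force: [0.9, 0.1, -0.7]
finger_gap: 55.5
shift [-252.5  -85.1  -55.7] turn [ -2.35   5.42 -39.67]
```

```bash
python3 -m jog '[[1,0,0,-40,0,0,0],[1,0,0,-80,0,2,0],[1,-30,0,-120,0,4,0],[1,-70,0,-120,0,5.7,0],[1,-70,0,-120,0,5.7,0]]';  python3 -c "
from h import *
go([535,-276,160],163.9,0)"
```

```text
clock: 8.2
eef_pos: [589.1, 32.6, 253.1]
orientation: [0.707, 0.707, 0.002, 0.005]
force: [0.4, 0.3, -0.2]
finger_gap: 85.3
shift [-308.2  -55.4   93.8] turn [  0.34   0.55 -73.84]
```

```bash
python3 -m jog '[[1,-35,-6,5,0,0,-7],[1,-70,-12,15,0,0,-14],[1,-105,-18,25,0,0,-21],[1,-140,-24,35,0,0,-28],[1,-175,-30,50,0,0,-35],[1,-210,-36,60,0,0,-42],[1,-245,-42,70,0,0,-49],[1,-270,-50,80,0,0,-56],[1,-290,-54,90,0,0,-63],[1,-308,-55,94,0,0,-70]]';python3 -m jog '[[1,0,0,0,0,0,-4],[1,0,0,0,0,0,-4]]'; python3 - <<'E'
from h import *
p,d,C=snap('wrist','w6')
pt,dt,Ct=snap('top','t3')
sp,sd,Cs=snap('scene','s2')
u,v=map(int,proj('scene',Cs,(585.5,162.3,106)))
a=cv2.resize(sp[v-45:v+45,u-60:u+50],None,fx=5,fy=5,interpolation=cv2.INTER_CUBIC)
b=cv2.resize(p,(400,300));out=np.zeros((450+0,550+250,3),np.uint8);out[:450,:550]=a
t=cv2.resize(pt[140:215,215:257],None,fx=6,fy=6,interpolation=cv2.INTER_CUBIC)[:450,:250];out[:t.shape[0],550:550+t.shape[1]]=t
cv2.imwrite('pics/c4.png',out[:,:,::-1]);print(u,v)
s=state();print(s['eef_pos'])
P=cloud('wrist',d,C)
# jack from the top cloud
T=cloud('top',dt,Ct);m=(T[...,2]>85)&(T[...,2]<125)&(abs(T[...,0]-586)<25)&(T[...,1]>0)&(T[...,1]<70);X=T[m];print('handle',X.min(0),X.max(0),cv2.minAreaRect(X[:,:2].astype(np.float32)))
m=(T[...,2]>6)&(T[...,2]<22)&(abs(T[...,0]-586)<60)&(T[...,1]>20)&(T[...,1]<140);X=T[m];print('base',X.min(0),X.max(0),cv2.minAreaRect(X[:,:2].astype(np.float32)))
E
```

```text
clock: 9.03
eef_pos: [531.1, -270.9, 151.6]
orientation: [0.169, 0.986, 0.0, -0.001]
force: [0.3, -0.9, -0.6]
finger_gap: 85.8
clock: 9.2
eef_pos: [532.1, -270.6, 152.7]
orientation: [0.137, 0.991, -0.0, -0.0]
force: [-0.0, 0.2, 0.6]
finger_gap: 85.4
315 204
[ 533.04931855 -269.33887802  153.75003683]
handle [572.33513768   4.67312001  85.74252055] [599.28089278  69.97739065 121.44787478] ((586.6871337890625, 37.2100830078125), (65.79916381835938, 26.682432174682617), 87.44922637939453)
base [545.45918813  33.62392513   6.04940883] [636.52777645 138.07266321  21.3047947 ] ((590.8538818359375, 85.69994354248047), (90.95926666259766, 104.4916000366211), 0.21343772113323212)
```

View pics/c4.png

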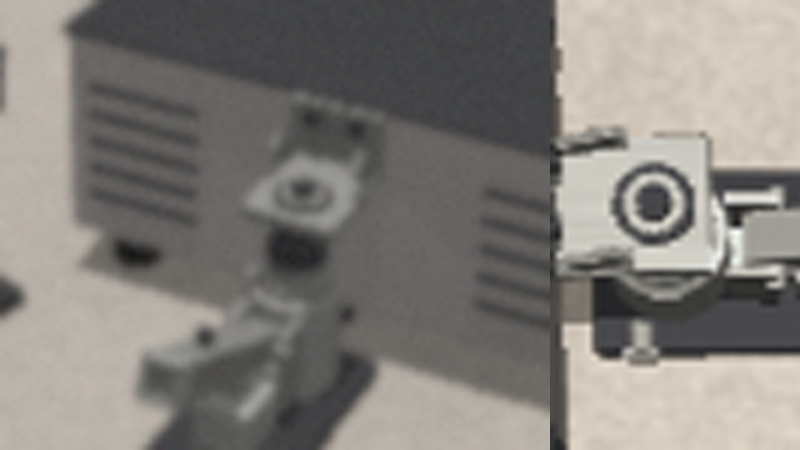

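View pics/w6.png

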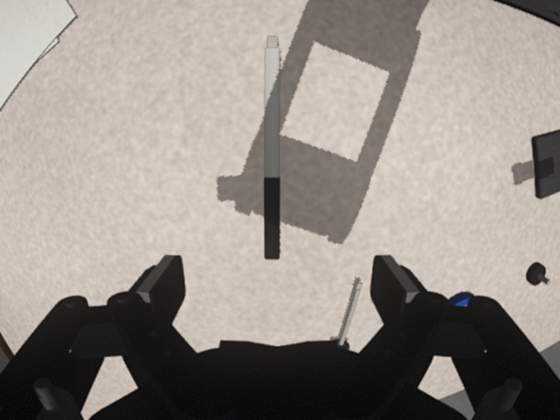

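The wrist view w6 shows the bar with its plain tip at (272,38) and sleeve end at (271,258). The composite shows the saddle close under the pad: scene crop saddle (296,248) against ring (302,194), and in the top crop the base front edge is near column 592. I've viewed 11 pictures, so from here I'll check numerically.

```bash
python3 - <<'E'
from h import *
p,d,C=load('t3')
k=lambda a,b,z:atz('top',C,a,b,z).round(1)
g=p.sum(2).astype(int)
# base: dark rows for columns 236..275
for u in range(224,288,6):
    r=[v for v in range(150,220) if g[v,u]<200]
    print(u,r[0] if r else None,r[-1] if r else None, len(r), k(u,r[0]-.5,12)[:2] if r else '',k(u,r[-1]+.5,12)[:2] if r else '')
for v in (192,194,196):
    r=[u for u in range(210,300) if g[v,u]<200]; print('row',v,r[0],r[-1],k(r[0]-.5,v,12),k(r[-1]+.5,v,12))
# handle tube: brightness/ depth
T=cloud('top',d,C)
for u in range(262,300,4):
    r=[v for v in range(150,215) if 60<T[v,u,2]<130]; 
    if r: print('h',u,r[0],r[-1],T[(r[0]+r[-1])//2,u].round(1), ((T[r[0],u]+T[r[-1],u])/2).round(1))
# bar
p,d,C=load('w6');
tip=atz('wrist',C,272,37,7);end=atz('wrist',C,271.5,259,8);print('bar',tip,end,np.linalg.norm((tip-end)[:2]),np.degrees(np.arctan2(*(tip-end)[1::-1])))
print(atz('wrist',C,272,178,14))
E
```

```text
224 163 198 10 [638.8 190.1] [544.2 189.2]
230 189 192 4 [570.4 173.9] [559.9 173.9]
236 190 198 5 [567.8 158.4] [544.3 158.3]
242 186 198 6 [578.3 143. ] [544.3 142.8]
248 174 198 6 [609.9 127.6] [544.3 127.3]
254 183 198 2 [586.2 111.9] [544.4 111.8]
260 183 198 4 [586.3  96.4] [544.4  96.3]
266 182 198 4 [588.9  80.8] [544.4  80.8]
272 182 198 6 [589.   65.3] [544.5  65.3]
278 169 198 11 [623.3  49.6] [544.5  49.8]
284 181 181 1 [591.7  34.1] [589.1  34.1]
row 192 213 239 [561.1 219.   12. ] [561.3 149.3  12. ]
row 194 213 214 [555.9 219.   12. ] [555.9 213.8  12. ]
row 196 213 213 [550.7 218.9  12. ] [550.7 216.3  12. ]
h 262 174 183 [584.7  91.7  83.2] [584.2  91.7  78.8]
h 266 174 183 [584.   82.   86.6] [584.3  81.9  78.3]
h 270 173 182 [585.5  72.4  92.2] [585.1  72.3  87.5]
h 274 173 182 [584.9  62.8  95.1] [584.8  62.6  89.3]
h 278 172 182 [583.5  53.4 102.7] [585.7  52.9  90.9]
h 282 172 182 [583.2  43.9 104.7] [585.3  43.3  93.1]
h 286 171 181 [585.4  34.3 105.7] [586.3  34.1 101. ]
h 290 171 181 [583.8  25.3 114.1] [586.5  24.4  99.9]
h 294 170 181 [585.6  16.  117.7] [585.2  15.7 113.5]
h 298 172 181 [586.9   4.9  98.3] [585.8   4.9  97.8]
bar [ 386.22210382 -234.17565315    7.        ] [ 600.86199733 -295.64597987    8.        ] 223.26863853471954 164.0189136475558
[ 518.08641261 -271.29764385   14.        ]
```

```bash
python3 -c "
from h import *
go([536.8,-276.8,30],164,0);go([536.8,-276.8,12.5],164,0)"
```

```text
shift [ -5.6  -6.1 123.8] turn [-0.04  0.04  0.17]
shift [ -5.5  -6.  141.3] turn [-0.04  0.04  0.17]
```

```bash
python3 -m jog '[[0,-3,-3,40,0,0,0],[0,-5.5,-6,80,0,0,0],[0,-5.5,-6,110,0,0,0],[0,-5.5,-6,125,0,0,0],[0,-5.5,-6,125,0,0,0]]'; python3 -c "
from h import *
go([536.8,-276.8,12.5],164,0)"
```

```text
clock: 9.77
eef_pos: [533.7, -274.2, 24.1]
orientation: [0.137, 0.991, 0.001, -0.003]
force: [-0.0, 1.3, -1.1]
finger_gap: 42.5
shift [-3.8 -1.7 11.5] turn [ 0.1  -0.41  0.25]
```

```bash
python3 -m jog '[[0,-2,-1,5,0,0,0],[0,-2,-1,10,0,0,0],[0,-2,-1,11,0,0,0]]'; python3 -m jog '[[-1,0,0,0,0,0,0],[-1,0,0,0,0,0,0],[-1,0,0,0,0,0,0],[-1,0,0,0,0,0,0],[-1,0,0,0,0,0,0],[-1,0,0,0,0,0,0]]'; python3 -m jog '[[-1,0,0,-20,0,0,0],[-1,0,0,-60,0,0,0],[-1,0,0,-100,0,0,0],[-1,0,0,-140,0,0,0],[-1,0,0,-150,0,0,0],[-1,0,0,-150,0,0,0]]'
```

```text
clock: 10.02
eef_pos: [539.6, -279.3, 19.1]
orientation: [0.137, 0.991, -0.001, 0.001]
force: [-0.9, -0.3, 0.2]
finger_gap: 42.9
clock: 10.52
eef_pos: [538.4, -278.9, 18.1]
orientation: [0.137, 0.991, -0.001, 0.0]
force: [0.2, 0.4, 0.0]
finger_gap: 0.0
clock: 11.02
eef_pos: [541.1, -280.5, 173.6]
orientation: [0.137, 0.991, -0.003, 0.005]
force: [1.5, -0.3, -0.4]
finger_gap: -0.3
```

```bash
python3 - <<'E'
import plant; print(plant.tip_extent)
from h import *
p,d,C=snap('wrist','w7');s=state();t=np.array(s['eef_pos']);R=Rn.from_quat(s['orientation']).as_matrix();P=cloud('wrist',d,C)
Q=(P-t)@R
print(t)
# fingertips: points in tool frame close to axis
m=(abs(Q[...,0])<25)&(abs(Q[...,1])<25)&(Q[...,2]<40)&(Q[...,2]>-50);X=Q[m]
print(len(X),X[:,2].max() if len(X) else '',X[:,0].min() if len(X) else '',X[:,0].max() if len(X) else '')
v,u=np.where(m);print(v.min(),v.max(),u.min(),u.max()) if len(X) else 0
m=(P[...,2]>4)&(P[...,2]<25)&(P[...,0]>350)&(P[...,0]<650)&(P[...,1]<-200)&(P[...,1]>-330)
m=cv2.morphologyEx(m.astype(np.uint8),cv2.MORPH_OPEN,np.ones((3,3)))
n,l,st,c=cv2.connectedComponentsWithStats(m)
for i in range(1,n):
    if st[i,4]>60: X=P[l==i];print(st[i],X.mean(0).round(1),cv2.minAreaRect(X[:,:2].astype(np.float32)))
E
```

```text
11.0
[ 539.5407875  -279.50089306  170.29030951]
927 -31.637065472138556 4.446184454985545 9.979871563913015
246 271 244 310
[ 272   29   16  212 2998] [ 495.2 -265.4   15. ] ((492.65289306640625, -264.4828796386719), (15.3648042678833, 220.5738983154297), 74.10702514648438)
```

```bash
python3 - <<'E'
from h import *
p,d,C=load('w7');s=state();t=np.array(s['eef_pos']);R=Rn.from_quat(s['orientation']).as_matrix();P=cloud('wrist',d,C)
Q=(P-t)@R
for u in (262,277,292): print(u,[(v,Q[v,u].round(0).tolist(),int(p[v,u].sum())) for v in range(228,330,8)])
print(np.round(camera_info('wrist')['tool_from_camera'],3))
i=camera_info('wrist');print(i['fov_y'],i['cx'],i['cy'])
for X in [(11,0,11),(11,0,-8),(11,0,-30),(11,0,-50),(0,0,-30)]: print(X,np.round(proj('wrist',C,t+R@X)))
E
python3 -c "import cv2;a=cv2.imread('pics/w7.png');cv2.imwrite('pics/c7.png',a)"
```

```text
262 [(228, [-51.0, -17.0, 169.0], 667), (236, [-61.0, -17.0, 170.0], 649), (244, [-70.0, -17.0, 170.0], 655), (252, [-80.0, -18.0, 171.0], 500), (260, [9.0, -6.0, -49.0], 198), (268, [10.0, -6.0, -57.0], 213), (276, [9.0, -6.0, -63.0], 213), (284, [11.0, -5.0, -72.0], 87), (292, [11.0, -5.0, -77.0], 86), (300, [10.0, -5.0, -82.0], 71), (308, [16.0, -4.0, -95.0], 59), (316, [14.0, -4.0, -96.0], 54), (324, [12.0, -4.0, -98.0], 57)]
277 [(228, [-46.0, -0.0, 156.0], 141), (236, [-54.0, -0.0, 153.0], 136), (244, [-70.0, -1.0, 171.0], 601), (252, [9.0, -0.0, -40.0], 101), (260, [10.0, -0.0, -49.0], 102), (268, [10.0, -0.0, -57.0], 91), (276, [9.0, -0.0, -63.0], 85), (284, [7.0, -0.0, -65.0], 104), (292, [3.0, -0.0, -65.0], 110), (300, [-0.0, -0.0, -65.0], 95), (308, [-4.0, -0.0, -64.0], 82), (316, [-7.0, -0.0, -65.0], 86), (324, [-10.0, -0.0, -66.0], 84)]
292 [(228, [-51.0, 16.0, 170.0], 625), (236, [-61.0, 16.0, 170.0], 658), (244, [-71.0, 16.0, 171.0], 623), (252, [9.0, 6.0, -41.0], 328), (260, [9.0, 6.0, -49.0], 222), (268, [9.0, 6.0, -56.0], 207), (276, [9.0, 5.0, -63.0], 204), (284, [10.0, 5.0, -71.0], 86), (292, [10.0, 5.0, -77.0], 80), (300, [11.0, 5.0, -82.0], 73), (308, [16.0, 4.0, -95.0], 66), (316, [14.0, 4.0, -96.0], 58), (324, [11.0, 4.0, -96.0], 52)]
[[-0.00000e+00 -9.66000e-01 -2.58000e-01  6.51690e+01]
 [ 1.00000e+00 -1.00000e-03  1.00000e-03  3.84000e-01]
 [-1.00000e-03 -2.58000e-01  9.66000e-01 -1.67091e+02]
 [ 0.00000e+00  0.00000e+00  0.00000e+00  1.00000e+00]]
65.70646984690485 277.3868761351036 208.26680276620903
(11, 0, 11) [277. 215.]
(11, 0, -8) [277. 225.]
(11, 0, -30) [277. 240.]
(11, 0, -50) [277. 257.]
(0, 0, -30) [277. 261.]
```

The depth image shows why both grips came out high. The shut fingertips end at tool z of about -35, not +11, and the body is at -65, near where it should be. I'll use the measured value and go down for the bar while watching the force.

```bash
python3 -c "
from h import *
go([536,-276.8,-20],164.1,0)"; python3 -m jog '[[0,2,3,40,0,0,0],[0,2,3,80,0,0,0],[0,2,3,120,0,0,0],[0,2,3,150,0,0,0],[0,2,3,165,0,0,0],[0,2,3,178,0,0,0],[0,2,3,188,0,0,0],[0,2,3,188,0,0,0]]'; python3 -c "
from h import *
s=state();print(s['eef_pos'],s['force'])
p,d,C=snap('wrist','w8');P=cloud('wrist',d,C);R=Rn.from_quat(s['orientation']).as_matrix();t=np.array(s['eef_pos']);Q=(P-t)@R
m=(abs(Q[...,0])<14)&(abs(Q[...,1])<40)&(Q[...,2]<60)&(Q[...,2]>-80);
for lo in range(-40,40,8):
  q=Q[m&(Q[...,1]>lo)&(Q[...,1]<=lo+8)]
  if len(q): print(lo,len(q),q[:,2].max().round(1),q[:,2].min().round(1),q[:,0].max().round(1))
"
```

```text
shift [  5.2   2.1 190.3] turn [-0.15  0.31  0.18]
clock: 11.73
eef_pos: [535.3, -274.1, -23.3]
orientation: [0.137, 0.991, 0.001, -0.002]
force: [-0.1, 0.5, 0.7]
finger_gap: 42.6
[ 535.28071824 -274.10020115  -23.28044323] [-0.14351906  0.45766315  0.69413745]
-40 989 -21.8 -80.0 14.0
-32 1105 -22.2 -80.0 13.9
-24 1997 -21.7 -80.0 14.0
-16 769 -21.9 -40.9 14.0
-8 1042 -37.1 -41.0 14.0
0 899 -22.1 -40.7 14.0
8 868 -21.8 -25.4 14.0
16 1928 -21.6 -79.9 14.0
24 1170 -21.8 -80.0 14.0
32 999 -21.7 -80.0 14.0
```

```bash
python3 -m jog '[[0,0,2,4,0,0,0],[0,0,2,8,0,0,0],[0,0,2,8,0,0,0]]'; python3 -m jog '[[-1,0,0,0,0,0,0],[-1,0,0,0,0,0,0],[-1,0,0,0,0,0,0],[-1,0,0,0,0,0,0],[-1,0,0,0,0,0,0]]'
```

```text
clock: 12.03
eef_pos: [539.5, -274.3, -25.8]
orientation: [0.137, 0.991, -0.001, 0.002]
force: [-0.9, 1.7, 7.5]
finger_gap: 42.9
clock: 12.45
eef_pos: [541.7, -275.2, -23.5]
orientation: [0.137, 0.991, -0.002, 0.004]
force: [-0.2, 2.5, 14.9]
finger_gap: 12.5
```

```bash
cat >> h.py <<'E'
AX=np.array([0,np.cos(.4),-np.sin(.4)]); MOUTH=np.array([585,14.4,104.8]); OFF=np.array([160,0,-31.2])
def tcp_for(depth,a=-22.92): return MOUTH+AX*depth-Rtool(90,a)@OFF
E
python3 -m jog '[[-1,0,0,-20,0,0,0],[-1,0,0,-60,0,0,0],[-1,0,0,-100,0,0,0],[-1,0,0,-140,0,0,0],[-1,0,0,-180,0,0,0],[-1,0,0,-220,0,0,0],[-1,0,0,-230,0,0,0],[-1,0,0,-230,0,0,0]]'
python3 -c "
from h import *
T=tcp_for(-40);print(T,tcp_for(60));go(T+[0,0,60],90,-22.92)
p,d,C=snap('top','t4');P=cloud('top',d,C)
m=(P[...,2]>120)&(P[...,0]<500)&(P[...,0]>330)&(P[...,1]<-180)&(P[...,1]>-330);X=P[m];print(len(X),X.min(0),X.max(0),cv2.minAreaRect(X[:,:2].astype(np.float32)),X.mean(0))
s=state();t=np.array(s['eef_pos']);R=Rn.from_quat(s['orientation']).as_matrix();print((t+R@OFF),t)
q=(X-t)@R;print(np.polyfit(q[:,0],q[:,1],1),np.polyfit(q[:,0],q[:,2],1),q[:,0].max())"
```

```text
clock: 13.12
eef_pos: [540.6, -275.0, 208.2]
orientation: [0.137, 0.991, -0.003, 0.005]
force: [0.8, -0.4, -0.6]
finger_gap: 12.3
[ 585.         -181.96106189  153.95126561] [585.         -89.85496249 115.00943138]
shift [-17.7 101.6  -6. ] turn [ 15.04 -18.87  73.17]
5105 [ 330.70517659 -301.79835687  231.5439503 ] [ 499.99672275 -180.01996347  654.92376411] ((415.34356689453125, -240.9053192138672), (121.71354675292969, 169.32537841796875), 89.97482299804688) [ 430.04203179 -244.39117714  607.70870347]
[ 384.7702175  -230.50410776  234.67860614] [ 538.94927805 -273.9528153   204.438449  ]
[  0.30165688 -35.43425531] [  -0.42659513 -356.82894269] 222.67622983644355
```

```bash
python3 -m jog '[[-1,-2,8,-1,1.3,-1.6,6.5],[-1,-4,18,-2,2.6,-3.2,13],[-1,-5,28,-2,3.9,-4.8,19.5],[-1,-7,38,-3,5.2,-6.5,26],[-1,-9,50,-3,6.6,-8.2,32.5],[-1,-10,60,-4,8,-9.9,39],[-1,-12,70,-4,9.4,-11.6,45.5],[-1,-14,80,-5,10.8,-13.3,52],[-1,-16,90,-5,12.1,-15,58.5],[-1,-17,98,-6,13.4,-16.8,65]]'; python3 -c "
from h import *
T=tcp_for(-40);go(T,90,-22.92)"
```

```text
clock: 14.0
eef_pos: [579.0, -182.1, 204.1]
orientation: [0.644, 0.745, -0.13, 0.121]
force: [-0.2, -0.7, -1.2]
finger_gap: 12.0
shift [16.7  7.8 47. ] turn [ 0.92 -2.47  8.16]
```

```bash
python3 -m jog '[[-1,8,4,15,0.5,-1.2,4],[-1,16.7,7.8,30,0.9,-2.4,8],[-1,16.7,7.8,44,0.9,-2.4,8.2],[-1,16.7,7.8,47,0.9,-2.4,8.2],[-1,16.7,7.8,47,0.9,-2.4,8.2],[-1,16.7,7.8,47,0.9,-2.4,8.2]]'; python3 - <<'E'
from h import *
go(tcp_for(-40),90,-22.92)
s=state();t=np.array(s['eef_pos']);R=Rn.from_quat(s['orientation']).as_matrix();tip=t+R@OFF
print('tip',tip,'want',MOUTH-40*AX, 'axis',R[:,0],AX)
p,d,C=snap('scene','s3')
pt,dt,Ct=snap('top','t5')
print('scene tip/mouth',proj('scene',C,tip),proj('scene',C,MOUTH),'top',proj('top',Ct,tip),proj('top',Ct,MOUTH))
u,v=map(int,proj('scene',C,MOUTH)); a=cv2.resize(p[v-40:v+40,u-50:u+45],None,fx=5,fy=5,interpolation=cv2.INTER_CUBIC)
u2,v2=map(int,proj('top',Ct,MOUTH)); b=cv2.resize(pt[v2-25:v2+25,u2-25:u2+40],None,fx=5,fy=5,interpolation=cv2.INTER_CUBIC)
o=np.zeros((400,800,3),np.uint8);o[:400,:475]=a;o[:250,475:800]=b
cv2.imwrite('pics/c5.png',o[:,:,::-1]);print(u-50,v-40,u2-25,v2-25)
E
```

```text
clock: 14.5
eef_pos: [586.1, -184.1, 157.2]
orientation: [0.692, 0.695, -0.139, 0.141]
force: [-0.4, -0.4, -1.1]
finger_gap: 12.1
shift [ 3.2 -1.1  2.1] turn [ 0.22 -0.1   0.2 ]
tip [585.45977485 -24.4872293  123.85940732] want [585.         -22.44243976 120.37673369] axis [-0.00345511  0.92171075 -0.38786254] [ 0.          0.92106099 -0.38941834]
scene tip/mouth (np.float64(279.8996229933085), np.float64(236.3340159065203)) (np.float64(287.8833162980471), np.float64(233.9271342546966)) top (np.float64(311.3254535735616), np.float64(174.58674503299594)) (np.float64(294.2798199517166), np.float64(176.2678199457604))
237 193 269 151
```

View pics/c5.png

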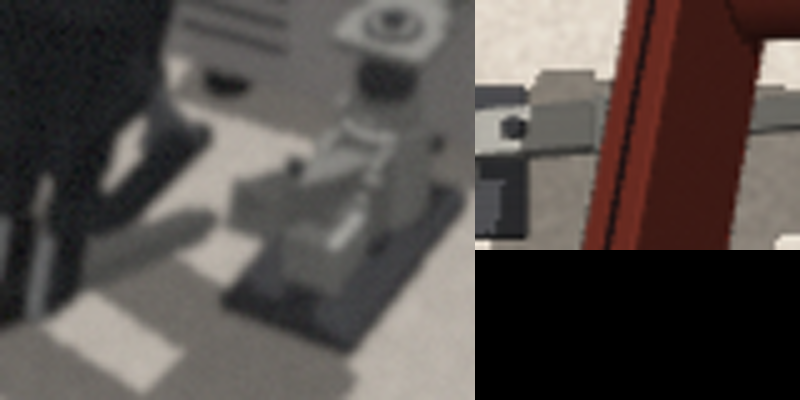

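The bar tip is at scene crop (215,218), which is px (280,236.6) and matches the prediction of (279.9,236.3). The tube mouth's left corner is at crop (232,205), close to the predicted 235, and bar and socket are in line. That was my twelfth picture. Inserting slowly while watching the force.

```bash
python3 -m jog '[[-1,8,-1,2,0,0,0],[-1,16,-1,2,0,0,0],[-1,24,-1,2,0,0,0],[-1,32,-1,2,0,0,0],[-1,38,-1,2,0,0,0],[-1,38,-1,2,0,0,0],[-1,38,-1,2,0,0,0]]'; cat > ins.py <<'E'
from h import *
s=state();t=np.array(s['eef_pos']);R=Rn.from_quat(s['orientation']).as_matrix();tip=t+R@OFF
n=np.array([0,np.sin(.4),np.cos(.4)]);e=tip-MOUTH
print('depth',(e@AX).round(1),'lat x',e[0].round(1),'n',(e@n).round(1),'F(tool)',(R.T@s['force']).round(1),'T',np.round(s['ft_torque'],2),'clock',s['clock'])
E
python3 ins.py; python3 -m jog '[[-1,5,0,0,0,0,0],[-1,10,0,0,0,0,0],[-1,15,0,0,0,0,0],[-1,15,0,0,0,0,0]]'; python3 ins.py
```

```text
clock: 15.18
eef_pos: [585.7, -148.4, 140.8]
orientation: [0.691, 0.695, -0.138, 0.142]
force: [-0.1, 0.6, -1.5]
finger_gap: 12.5
depth -4.0 lat x -0.1 n 1.2 F(tool) [ 1.1 -0.1  1.2] T [ 0.24 -0.03  0.  ] clock 15.1833
clock: 15.52
eef_pos: [586.2, -137.2, 137.0]
orientation: [0.692, 0.694, -0.14, 0.144]
force: [-1.2, -8.0, 2.9]
finger_gap: 12.6
depth 7.9 lat x 0.7 n 1.3 F(tool) [-8.5 -1.2  0.5] T [-0.93  0.26  0.1 ] clock 15.5167
```

```bash
python3 -m jog '[[-1,-8,0,0,0,0,0],[-1,-8,-2,-0.5,0,0,0],[-1,-3,-2,-0.5,0,0,0],[-1,2,-2,-0.5,0,0,0],[-1,4,-2,-0.5,0,0,0],[-1,4,-2,-0.5,0,0,0]]'; python3 ins.py
```

```text
clock: 16.02
eef_pos: [584.1, -133.2, 135.7]
orientation: [0.692, 0.694, -0.14, 0.144]
force: [-0.6, -9.6, 5.0]
finger_gap: 12.3
depth 12.1 lat x -1.5 n 1.7 F(tool) [-10.8  -0.7  -0.9] T [-1.25  0.2   0.14] clock 16.0167
```

```bash
cat > jk.py <<'E'
from h import *
import sys
p,d,C=snap('top',sys.argv[1]); p0,_,_=load('t3')
q,ds,Cs=snap('scene',sys.argv[1]+'s'); q0,_,_=load('s2')
def mt(a,b,x,y,w,h,n):
    a=cv2.cvtColor(a,cv2.COLOR_RGB2GRAY);b=cv2.cvtColor(b,cv2.COLOR_RGB2GRAY)
    T=cv2.resize(a[y:y+h,x:x+w],None,fx=6,fy=6,interpolation=cv2.INTER_CUBIC);S=cv2.resize(b[y-6:y+h+6,x-6:x+w+6],None,fx=6,fy=6,interpolation=cv2.INTER_CUBIC)
    r=cv2.matchTemplate(S,T,cv2.TM_CCOEFF_NORMED);_,m,_,l=cv2.minMaxLoc(r);print(n,'shift px',(l[0]-36)/6,(l[1]-36)/6,'score',round(m,3))
mt(p0,p,218,186,20,16,'top base front corner + valve')
mt(p0,p,238,168,14,20,'top cyl')
mt(q0,q,296,215,36,50,'scene jack')
mt(q0,q,300,190,30,16,'scene bracket')
E
python3 jk.py j1
```

```text
top base front corner + valve shift px -3.3333333333333335 -0.5 score 0.76
top cyl shift px -0.3333333333333333 0.0 score 0.699
scene jack shift px 1.3333333333333333 -1.6666666666666667 score 0.957
scene bracket shift px 0.0 0.0 score 0.994
```

Template matching shows the push slid the jack about 7 mm towards +y, so the tip is catching on the socket. I'll compare bar and tube in the same depth images to find the offset.

```bash
python3 - <<'E'
from h import *
n=np.array([0,np.sin(.4),np.cos(.4)])
def an(cam,fn):
    p,d,C=load(fn);P=cloud(cam,d,C)-MOUTH
    x=P[...,0];a=P@AX;h=P@n
    for lo in list(range(-70,70,10)):
        m=(a>lo)&(a<=lo+10)&(abs(x)<22)&(abs(h)<20)
        if m.sum()>3:
            X,H=x[m],h[m]; top=H>np.percentile(H,100)-6
            print(fn,lo,m.sum(),'x',np.percentile(X,[0,5,50,95,100]).round(1),'h',np.percentile(H,[5,50,95,100]).round(1))
an('scene','s2');an('scene','s3');an('scene','j1s');an('top','t3')
E
```

```text
s2 -20 20 x [-11.1  -9.9   0.7  13.   13.5] h [-12.    5.3  10.6  10.8]
s2 -10 70 x [-12.2 -10.1   3.7  14.4  15. ] h [-12.3  -1.6  11.9  13. ]
s2 0 27 x [-9.3 -8.6 -1.3 12.7 13.1] h [-10.2  -3.    9.8  11.1]
s2 10 30 x [-9.1 -8.9  2.5 12.6 12.6] h [-11.   -2.2  10.1  10.6]
s2 20 27 x [-8.9 -8.6  9.  12.2 12.4] h [-10.4   4.8  10.1  10.8]
s2 30 34 x [-8.6 -4.8  4.2 12.  12.4] h [-8.1 10.  18.  19.2]
s2 40 21 x [-11.5  -1.8  10.4  11.8  12.4] h [-10.7   3.6  10.3  18.4]
s2 50 13 x [ 2.6  3.4 10.8 12.2 12.4] h [-10.3   1.5   9.7   9.9]
s2 60 19 x [-4.8 -3.1 10.1 11.5 11.6] h [-9.   1.8  8.9  9. ]
s3 -70 20 x [-9.2 -5.5  4.8  5.5  5.5] h [-2.2  6.6  9.   9.7]
s3 -60 6 x [-8.2 -6.8  2.9  5.6  5.8] h [-3.1  5.2  8.4  8.5]
s3 -50 8 x [-6.7 -5.2  1.6  2.9  2.9] h [-1.6  5.4  6.7  6.7]
s3 -20 14 x [-9.1 -9.   2.5 11.9 12.3] h [-12.2   0.1  10.6  10.7]
s3 -10 78 x [-11.9 -10.1   2.9  14.3  16.2] h [-12.9  -0.4  11.6  12.9]
s3 0 24 x [-9.4 -8.6 -1.  12.5 13. ] h [-10.6  -4.4  10.2  10.4]
s3 10 35 x [-8.9 -8.5  1.  12.2 13.2] h [-10.5  -0.9  10.4  10.9]
s3 20 23 x [-8.1 -7.6  9.  11.7 12.3] h [
[... 1045 characters left out ...]
.4  10.9  11. ] h [-4.6 11.9 17.2 19.5]
j1s 50 15 x [-1.5  1.6  9.3 10.9 11.4] h [-7.5  6.1 12.8 13. ]
j1s 60 18 x [-5.9 -3.7  9.5 11.  11. ] h [-5.1  6.4 13.  13.1]
t3 -10 62 x [-12.7 -11.    0.7  11.5  13.1] h [-11.7   5.9  15.1  16.8]
t3 0 44 x [-10.6  -9.7  -0.6  11.3  14.3] h [-8.7 10.1 14.2 15. ]
t3 10 44 x [-10.2 -10.   -1.2  11.4  12.5] h [-5.5 10.4 14.1 15.5]
t3 20 40 x [-9.7 -9.4 -0.4 10.2 10.7] h [-1.  10.6 13.  13.9]
t3 30 45 x [-10.6 -10.1  -1.8  10.5  11. ] h [-9.  10.5 17.  19.9]
t3 40 36 x [-10.6 -10.5  -2.6  12.1  12.8] h [-4.2 10.5 19.1 19.6]
t3 50 39 x [-10.   -9.9   0.    9.9  10.1] h [-2.  10.7 12.8 15.7]
t3 60 38 x [-10.1  -9.8  -1.1  10.7  12.1] h [ 1.3  9.3 12.1 12.6]
```

In the depth images the bar sits about 3.3 mm towards -x and 1 mm above the tube axis, so its shoulder is catching on the bore edge. I'll back off, correct and try again.

```bash
python3 -m jog '[[-1,-8,0,0,0,0,0],[-1,-8,2,0.5,0,0,0],[-1,-8,3.2,1,0,0,0],[-1,-4,3.2,1,0,0,0],[-1,0,3.2,1,0,0,0],[-1,4,3.2,1,0,0,0],[-1,4,3.2,1,0,0,0]]'; python3 ins.py; cat > al.py <<'E'
from h import *
import sys
fn=sys.argv[1]; p,d,C=snap('scene',fn)
n=np.array([0,np.sin(.4),np.cos(.4)]);P=cloud('scene',d,C)-MOUTH
x=P[...,0];a=P@AX;h=P@n
for lo in range(-70,70,10):
    m=(a>lo)&(a<=lo+10)&(abs(x)<22)&(abs(h)<20)
    if m.sum()>3: print(lo,m.sum(),'x',np.percentile(x[m],[5,95]).round(1),'h',np.percentile(h[m],[5,95]).round(1))
q0=load('s2')[0];a0=cv2.cvtColor(q0,cv2.COLOR_RGB2GRAY);b=cv2.cvtColor(p,cv2.COLOR_RGB2GRAY)
X,Y,w,hh=300,230,30,35
T=cv2.resize(a0[Y:Y+hh,X:X+w],None,fx=6,fy=6,interpolation=cv2.INTER_CUBIC);S=cv2.resize(b[Y-12:Y+hh+12,X-12:X+w+12],None,fx=6,fy=6,interpolation=cv2.INTER_CUBIC)
r=cv2.matchTemplate(S,T,cv2.TM_CCOEFF_NORMED);_,mm,_,l=cv2.minMaxLoc(r)
du,dv=(l[0]-72)/6,(l[1]-72)/6
c=proj('scene',C,(585,120,40));J=np.array([np.subtract(proj('scene',C,(586,120,40)),c),np.subtract(proj('scene',C,(585,121,40)),c)]).T
print('jack moved xy mm since s2',np.linalg.solve(J,[du,dv]).round(1),round(mm,3))
E
python3 al.py a1
```

```text
clock: 16.7
eef_pos: [587.6, -129.7, 133.2]
orientation: [0.691, 0.694, -0.14, 0.144]
force: [-0.0, -9.5, 3.7]
finger_gap: 12.4
depth 16.3 lat x 2.0 n 0.7 F(tool) [-10.2  -0.1   0.3] T [-1.28  0.08  0.01] clock 16.7
-70 20 x [-4.1  7.7] h [-4.4  8. ]
-60 15 x [-4.3  7.4] h [-5.2  8.1]
-50 18 x [-2.7  7.9] h [-3.3  8.1]
-40 16 x [-5.   7.5] h [-2.3  8.2]
-30 16 x [-3.7  6.7] h [-4.   8.3]
-20 14 x [-4.5  6.7] h [-4.2  8.4]
-10 17 x [-1.   9.9] h [-2.8  8.7]
0 64 x [-11.1  12.3] h [-6.4 17.1]
10 18 x [-9.8 11.1] h [-6.  14.8]
20 22 x [-9.9 11. ] h [-5.2 15.3]
30 24 x [-8.9 10.7] h [-4.4 15. ]
40 28 x [-9.3 10.5] h [-2.1 18.4]
50 16 x [ 3.  11.1] h [-6.  15.2]
60 16 x [ 0.2 10.8] h [-4.8 15.1]
jack moved xy mm since s2 [-0.1 12.8] 0.973
```

```bash
python3 -m jog '[[-1,-8,0,0,0,0,0],[-1,-10,0,-2,0,0,0],[-1,-10,0,-3,0,0,0],[-1,-8,0,-3,0,0,0],[-1,-5,0,-3,0,0,0],[-1,-2,0,-3,0,0,0],[-1,-2,0,-3,0,0,0]]'; python3 ins.py; python3 al.py a2
```

```text
clock: 17.33
eef_pos: [586.4, -127.7, 134.4]
orientation: [0.692, 0.695, -0.139, 0.141]
force: [-0.3, 0.1, -1.8]
finger_gap: 12.2
depth 17.6 lat x 0.7 n 3.4 F(tool) [ 0.8 -0.3  1.6] T [ 0.21 -0.   -0.01] clock 17.3333
-70 18 x [-4.9  6.9] h [-2.1  9.7]
-60 21 x [-5.8  6.3] h [-3.1  9.2]
-50 15 x [-5.9  6.7] h [-3.3  9.3]
-40 17 x [-7.   6.7] h [-1.5  9.7]
-30 14 x [-5.9  5.8] h [-2.3  9.6]
-20 19 x [-6.4  5.4] h [-3.7 10.4]
-10 17 x [-7.2 10.1] h [-5.1 10.5]
0 66 x [-10.7  12.4] h [-6.2 17.1]
10 15 x [-9.3 11.2] h [-1.3 15.1]
20 20 x [-6.4 10.9] h [-5.3 15.3]
30 26 x [-9.7 10.5] h [-4. 15.]
40 26 x [-9.2 10.7] h [-3.  18.2]
50 18 x [ 5.  10.8] h [-5.5 15.1]
60 14 x [ 4.3 10.6] h [-5.3 14.4]
jack moved xy mm since s2 [-0.1 12.8] 0.973
```

No force now, 1 mm deeper than before, and the jack hasn't moved. Continuing.

```bash
python3 -m jog '[[-1,2,0.5,-0.8,0,0,0],[-1,4,0.5,-0.8,0,0,0],[-1,7,0.5,-0.8,0,0,0],[-1,10,0.5,-0.8,0,0,0],[-1,10,0.5,-0.8,0,0,0]]'; python3 ins.py; python3 -m jog '[[-1,3,0,0,0,0,0],[-1,6,0,0,0,0,0],[-1,9,0,0,0,0,0],[-1,9,0,0,0,0,0]]'; python3 ins.py; python3 al.py a3|tail -1
```

```text
clock: 17.8
eef_pos: [587.1, -118.6, 131.6]
orientation: [0.692, 0.695, -0.138, 0.141]
force: [0.7, -0.1, -1.9]
finger_gap: 12.6
depth 27.0 lat x 1.4 n 4.4 F(tool) [0.7 0.7 1.8] T [ 0.22 -0.    0.02] clock 17.8
clock: 18.13
eef_pos: [587.0, -110.3, 128.1]
orientation: [0.692, 0.695, -0.138, 0.141]
force: [0.2, 0.5, -1.3]
finger_gap: 12.6
depth 36.0 lat x 1.4 n 4.4 F(tool) [1.  0.2 1. ] T [ 0.23  0.05 -0.03] clock 18.1333
jack moved xy mm since s2 [ 0.2 11.2] 0.972
```

```bash
python3 -m jog '[[-1,4,0,0,0,0,0],[-1,8,0,0,0,0,0],[-1,12,0,0,0,0,0],[-1,16,0,0,0,0,0],[-1,20,0,0,0,0,0],[-1,20,0,0,0,0,0]]'; python3 ins.py; python3 al.py a4
```

```text
clock: 18.68
eef_pos: [586.9, -91.6, 120.2]
orientation: [0.692, 0.695, -0.138, 0.141]
force: [-0.7, 0.6, -1.1]
finger_gap: 12.3
depth 56.3 lat x 1.2 n 4.4 F(tool) [ 1.  -0.7  0.8] T [ 0.18  0.02 -0.  ] clock 18.6833
-70 12 x [6.1 8.2] h [-2.6  9.9]
-60 14 x [0.8 7.4] h [-2.5 10.3]
-50 14 x [0.2 7.1] h [-1.8  9.9]
-40 19 x [-5.8  7.6] h [-0.9 10.2]
-30 15 x [-3.6  6.9] h [-1.6 10.8]
-20 16 x [-2.5  7.6] h [-2.  10.7]
-10 17 x [-6.5  9.6] h [-2.1 12. ]
0 59 x [-4.3 12.4] h [-7.9 17.1]
10 8 x [-2.8 10.7] h [-5.5 15.4]
20 22 x [-7.7 10.4] h [-4.1 15.2]
30 23 x [-5.8 10.7] h [-3.8 15.7]
40 29 x [-8.  10.9] h [-2.5 19.1]
50 16 x [ 0.7 11.2] h [-5.4 15. ]
60 17 x [ 0.3 10.9] h [-5. 15.]
jack moved xy mm since s2 [ 0.3 12.1] 0.973
```

```bash
python3 -m jog '[[-1,3,0,0,0,0,0],[-1,6,0,0,0,0,0],[-1,8,0,0,0,0,0],[-1,8,0,0,0,0,0]]'; python3 ins.py;  python3 -m jog '[[-1,2,0,0,0,0,0],[-1,3,0,0,0,0,0],[-1,3,0,0,0,0,0]]'; python3 ins.py
```

```text
clock: 19.07
eef_pos: [587.0, -84.7, 117.4]
orientation: [0.692, 0.694, -0.138, 0.142]
force: [-0.2, -1.1, -1.5]
finger_gap: 12.4
depth 63.8 lat x 1.4 n 4.5 F(tool) [-0.5 -0.2  1.8] T [ 0.19 -0.04 -0.03] clock 19.0667
clock: 19.32
eef_pos: [587.1, -82.1, 116.4]
orientation: [0.692, 0.694, -0.138, 0.142]
force: [0.5, -0.1, -1.3]
finger_gap: 12.3
depth 66.5 lat x 1.5 n 4.5 F(tool) [0.4 0.5 1.2] T [0.19 0.01 0.02] clock 19.3167
```

```bash
python3 -m jog '[[-1,2,0,0,0,0,0],[-1,4,0,0,0,0,0],[-1,4,0,0,0,0,0]]'; python3 ins.py;  python3 -m jog '[[-1,1,0,0,0,0,0],[-1,2,0,0,0,0,0],[-1,2,0,0,0,0,0]]'; python3 ins.py; python3 al.py a5|tail -1
```

```text
clock: 19.57
eef_pos: [587.2, -78.8, 115.1]
orientation: [0.692, 0.694, -0.139, 0.142]
force: [-0.3, -2.1, -0.3]
finger_gap: 12.1
depth 70.1 lat x 1.6 n 4.5 F(tool) [-1.8 -0.3  1.1] T [-0.07  0.01  0.07] clock 19.5667
clock: 19.82
eef_pos: [587.5, -78.6, 115.4]
orientation: [0.692, 0.694, -0.139, 0.143]
force: [-0.2, -7.3, 2.1]
finger_gap: 12.5
depth 70.3 lat x 2.0 n 4.4 F(tool) [-7.5 -0.2  0.9] T [-1.15  0.11  0.12] clock 19.8167
jack moved xy mm since s2 [ 0.3 12.1] 0.967
```

The bar stopped on the seat: 7.5 N axial at depth 70.3, against about 71 expected for the shifted jack. Next I'll release it, grip the socket tube further in and pull the jack back about 12.5 mm under the pad.

```bash
python3 -m jog '[[0.1,-1,0,0,0,0,0],[0.1,-1,0,0,0,0,0],[0.1,-1,0,0,0,0,0],[0.1,-1,0,0,0,0,0],[0.1,30,0,0,0,0,0],[0.1,60,0,0,0,0,0],[0.1,90,0,0,0,0,0],[0.1,115,0,0,0,0,0],[0.1,118,0,4,0,0,0],[0.1,118,0,4,0,0,0]]'; python3 -m jog '[[-1,0,0,0,0,0,0],[-1,0,0,0,0,0,0],[-1,0,0,0,0,0,0],[-1,0,0,0,0,0,0],[-1,0,0,0,0,0,0]]'; python3 al.py a6; python3 -c "
from h import *
s=state();t=np.array(s['eef_pos']);R=Rn.from_quat(s['orientation']).as_matrix()
print(t,s['force'],'shift for -12.5 y',R.T@[0,-12.5,0])
T=cloud('top',*snap('top','t6')[1:])
"
```

```text
clock: 20.7
eef_pos: [585.8, 31.7, 63.0]
orientation: [0.691, 0.695, -0.139, 0.141]
force: [-0.1, -0.1, 0.6]
finger_gap: 46.8
clock: 21.12
eef_pos: [586.9, 29.6, 65.5]
orientation: [0.692, 0.694, -0.139, 0.142]
force: [-3.0, -0.2, 4.8]
finger_gap: 20.8
-70 14 x [ 0.3 11.6] h [-7.   5.1]
-60 21 x [-1.3 11.9] h [-7.3  5.9]
-50 17 x [-1.2 10.9] h [-5.2  6.4]
-40 18 x [-2.7 11.3] h [-5.   6.8]
-30 17 x [-1.5 10.2] h [-4.7  7.9]
-20 17 x [-2.2  9.7] h [-3.9  8.3]
-10 12 x [ 0. 10.] h [-2.1  8.9]
0 70 x [-9.3 13.8] h [-6. 17.]
10 47 x [-17.5  19.8] h [-5.1 18.8]
20 34 x [-21.5  20.7] h [-4.5 18.3]
30 8 x [-11.   14.6] h [ 9.  17.9]
60 4 x [11.  11.9] h [-5.2 11.9]
jack moved xy mm since s2 [ 1.4 11.9] 0.905
[586.87224727  29.52569099  65.50816393] [-3.27824978 -1.26245877  5.04900754] shift for -12.5 y [-11.51595173  -0.04108034   4.86119   ]
```

```bash
python3 -m jog '[[-1,-3,0,1.3,0,0,0],[-1,-6,0,2.5,0,0,0],[-1,-9,0,3.8,0,0,0],[-1,-11.5,0,4.9,0,0,0],[-1,-12,0,5,0,0,0],[-1,-12,0,5,0,0,0]]'; python3 al.py a7|tail -1; python3 -c "
from h import *
s=state();print(s['eef_pos'],s['force'])"
```

```text
clock: 21.72
eef_pos: [588.2, 19.4, 65.0]
orientation: [0.692, 0.694, -0.136, 0.141]
force: [0.7, 7.6, 2.2]
finger_gap: 20.8
jack moved xy mm since s2 [3.1 1.8] 0.91
[588.14021265  19.42069595  65.0011658 ] [0.73679932 7.65204252 1.22549097]
```

```bash
python3 -m jog '[[0.1,0,0,0,0,0,0],[0.1,0,0,0,0,0,0],[0.1,0,0,0,0,0,0],[0.1,0,0,0,0,0,0],[0.1,0,0,-40,0,0,0],[0.1,0,0,-80,0,0,0],[0.1,-40,0,-100,0,0,0],[0.1,-80,0,-120,0,0,0],[0.1,-120,0,-130,0,0,0],[0.1,-150,0,-130,0,0,0]]'; python3 al.py a8; python3 - <<'E'
from h import *
print(state()['eef_pos'])
p,d,C=snap('top','t7');g=p.sum(2).astype(int);g0=load('t3')[0].sum(2).astype(int)
for G in (g0,g):
  print([ [v for v in range(185,215) if G[v,u]<250 or 0][-1:] for u in range(224,282,6)])
  print([(int(G[v,218]),int(G[v,220]),int(G[v,222]),int(G[v,224]),int(G[v,226])) for v in (193,195,197)])
  print('x-edge profile col 250',G[194:204,250].tolist(), 'col 230',G[194:204,230].tolist())
  print('front profile row 196',G[196,214:232].tolist(),'back row 196',G[196,274:292].tolist())
E
```

```text
clock: 22.6
eef_pos: [588.1, -71.5, 247.1]
orientation: [0.692, 0.694, -0.137, 0.144]
force: [0.7, -0.1, 0.2]
finger_gap: 46.9
-70 23 x [-0.3 12. ] h [-9.5  1.9]
-60 19 x [ 0.4 12.1] h [-8.4  2.9]
-50 17 x [-0.4 11.7] h [-9.1  3.2]
-40 18 x [-0.9 11.9] h [-7.7  3.6]
-30 16 x [ 0.7 12.2] h [-8.4  5.1]
-20 16 x [-0.  11.4] h [-4.7  5.3]
-10 68 x [-9.2 14.9] h [-8.5 13.8]
0 14 x [-8.3 14.1] h [-12.7  12.1]
10 22 x [-6.5 13.3] h [-8.8 11.6]
20 24 x [-7.2 13.6] h [-7.5 11.2]
30 35 x [-2.4 13.6] h [-8.8 17.4]
40 17 x [-8.1 13.4] h [-10.4  12.9]
50 16 x [ 2.9 12.9] h [-7.2 10.9]
60 16 x [-0.5 13.2] h [-8.3 10.3]
jack moved xy mm since s2 [3.1 0.9] 0.967
[588.82011493 -77.44747065 250.12814946]
[[199], [192], [198], [198], [198], [198], [198], [198], [198], [198]]
[(356, 362, 200, 220, 217), (578, 590, 276, 221, 220), (588, 602, 285, 225, 223)]
x-edge profile col 250 [218, 215, 225, 221, 136, 479, 631, 631, 630, 625] col 230 [518, 520, 519, 517, 340, 381, 362, 618, 624, 614]
front profile row 196 [201, 220, 224, 559, 584, 591, 605, 604, 276, 223, 223, 223, 220, 221, 301, 488, 519, 422] back row 196 [221, 222, 223, 223, 223, 332, 580, 627, 628, 616, 606, 594, 597, 611, 617, 609, 601, 608]
[[198], [214], [214], [214], [214], [214], [214], [214], [214], [214]]
[(386, 310, 240, 245, 225), (619, 507, 238, 241, 227), (628, 642, 171, 167, 500)]
x-edge profile col 250 [110, 110, 108, 111, 112, 111, 111, 108, 112, 109] col 230 [245, 239, 241, 244, 216, 197, 203, 245, 237, 230]
front profile row 196 [217, 240, 244, 597, 624, 630, 527, 281, 243, 247, 246, 246, 245, 474, 623, 475, 241, 184] back row 196 [129, 131, 128, 120, 259, 357, 375, 392, 391, 382, 374, 366, 370, 376, 388, 390, 385, 391]
```

```bash
python3 - <<'E'
from h import *
fs=['s2','a8']
Ps=[]
def one(P,n):
    print(n)
    for zl,zh in [(60,78),(84,90),(90,96),(96,101),(101,106),(106,110),(110,114),(114,118),(118,122),(127,133)]:
        m=(P[...,2]>zl)&(P[...,2]<=zh)&(abs(P[...,0]-586)<40)&(P[...,1]>128)&(P[...,1]<190)
        if m.sum()>4:
            X=P[m]; print(zl,m.sum(),'x',np.percentile(X[:,0],[2,98]).round(1),X[:,0].mean().round(1),'y',np.percentile(X[:,1],[2,50,98]).round(1))
            if zl<122 and m.sum()>8:
                # circle fit r=17/27
                from scipy.optimize import least_squares
                r=27 if zl<80 else 17
                f=least_squares(lambda q:np.hypot(X[:,0]-q[0],X[:,1]-q[1])-r,[586,162],loss='soft_l1');print('   fit r',r,f.x.round(1),np.sqrt((f.fun**2).mean()).round(2))
for k in fs:
    p,d,C=load(k); one(cloud('scene',d,C),k)
d=[]
for i in range(4):
    p,dd,C=snap('scene',f'm{i}'); d.append(dd)
one(cloud('scene',np.median(d,0),C),'now')
E
```

```text
s2
60 139 x [562.3 611. ] 592.0 y [130.2 140.  173.4]
   fit r 27 [583.4 159.5] 3.52
84 10 x [580.4 597.5] 589.5 y [142.8 145.6 154.7]
   fit r 17 [581.4 161.2] 2.09
90 19 x [571.4 601. ] 589.4 y [142.3 145.1 159. ]
   fit r 17 [584.2 159. ] 0.99
96 54 x [569.5 600.3] 586.9 y [140.2 151.5 163.3]
   fit r 17 [583.1 162.2] 5.24
101 5 x [576.6 590.1] 583.2 y [141.9 149.  156.2]
110 5 x [573.9 590.4] 582.4 y [143.2 143.9 147.8]
118 16 x [565.3 612.6] 594.8 y [135.3 138.7 173.9]
   fit r 17 [594.6 128.3] 13.67
127 177 x [561.1 612.4] 586.8 y [136.  158.4 189. ]
a8
60 136 x [563.7 612.6] 593.3 y [130.4 141.5 173.4]
   fit r 27 [585.8 162.3] 3.71
84 14 x [579.7 599.3] 591.7 y [146.1 149.8 159.1]
   fit r 17 [583.5 163.8] 1.11
90 14 x [576.9 603.6] 590.1 y [144.8 146.5 162.9]
   fit r 17 [586.2 162.4] 0.88
96 43 x [576.4 602.2] 590.4 y [142.6 152.8 164. ]
   fit r 17 [584.7 164.4] 5.19
101 9 x [574.4 598.9] 589.5 y [143.1 151.9 160.5]
   fit r 17 [584.3 167.2] 5.41
110 6 x [574.1 594.3] 585.2 y [141.8 144.  148. ]
118 21 x [562.2 613.3] 594.8 y [136.4 138.5 183.3]
   fit r 17 [596.6 128.1] 15.81
127 178 x [560.2 612.9] 588.6 y [136.1 157.5 188.1]
now
60 142 x [563.4 613.1] 593.3 y [129.4 141.8 170.4]
   fit r 27 [585.7 162.2] 3.41
84 10 x [580.1 598.7] 590.7 y [147.6 149.6 158.7]
   fit r 17 [584.4 165.1] 1.12
90 18 x [578.  602.6] 591.9 y [145.1 146.3 160.9]
   fit r 17 [586. 162.] 0.64
96 49 x [574.6 602.7] 589.5 y [143.9 153.6 163.5]
   fit r 17 [585.3 165.8] 4.63
114 5 x [582.7 595.5] 588.5 y [141.5 142.8 144.6]
118 15 x [562.1 613.1] 594.7 y [136.1 138.4 175.3]
   fit r 17 [596.9 152.5] 9.41
127 194 x [560. 612.] 587.8 y [137.6 160.  188.1]
```

In the scene frame the saddle is at (586.1,162.2) and the pad at about (586.5,160), so they're centred within about 2 mm. Now I'll put the shut fingertips over the bar, about 220 mm from the pin.

```bash
python3 -c "
from h import *
go([588.5,-103,175],90,0)"
```

```text
shift [-4.9  2.3 74.1] turn [ 0.16 22.81  0.22]
```

```bash
python3 -m jog '[[-1,-1,1,10,0,6,0],[-1,-2,1,20,0,12,0],[-1,-4,2,30,0,18,0],[-1,-5,2,45,0,22.8,0],[-1,-5,2,60,0,22.8,0],[-1,-5,2,70,0,22.8,0],[-1,-5,2,70,0,22.8,0],[-1,-5,2,70,0,22.8,0]]'; python3 - <<'E'
from h import *
s=state();print(s['eef_pos'],s['force'])
p,d,C=snap('scene','b1');P=cloud('scene',d,C)
g=p.astype(int).sum(2)
for lo in range(-170,20,10):
    m=(P[...,1]>lo)&(P[...,1]<=lo+10)&(P[...,2]>75)&(P[...,2]<200)&(abs(P[...,0]-588)<14)
    if m.sum()>4: X=P[m];print(lo,m.sum(),'x',np.percentile(X[:,0],[5,95]).round(1),'z',np.percentile(X[:,2],[5,95]).round(1),'gray',np.median(g[m]))
E
```

```text
clock: 23.57
eef_pos: [588.1, -100.5, 178.5]
orientation: [0.705, 0.709, -0.0, 0.0]
force: [0.9, -0.3, -0.0]
finger_gap: 0.3
[ 588.07672106 -100.50940969  178.50591512] [ 0.94799255 -0.34577191 -0.048489  ]
-150 5 x [586.5 595.9] z [152.  156.9] gray 187.0
-140 51 x [586.6 600. ] z [152.1 163.8] gray 84.0
-130 27 x [586.3 599.9] z [147.6 162.8] gray 92.0
-120 29 x [586.6 599.7] z [144.1 158.5] gray 90.0
-110 23 x [587.4 599. ] z [140.1 154.7] gray 87.0
-100 23 x [587.1 599.2] z [139.1 151.8] gray 86.0
-90 25 x [585.7 598.6] z [133.4 148.7] gray 102.0
-80 24 x [587.5 599.4] z [129.3 145.1] gray 86.0
-70 22 x [584.5 598.5] z [127.8 140.6] gray 138.0
-60 18 x [587.3 597.4] z [122.  138.1] gray 217.5
-50 21 x [584.3 597.1] z [118.2 132.6] gray 254.0
-40 19 x [585.2 596.8] z [116.4 129.5] gray 249.0
-30 19 x [584.3 596.9] z [112.6 125.3] gray 265.0
-20 18 x [583.5 596.3] z [108.5 121.9] gray 325.5
-10 18 x [584.4 596. ] z [105.9 118.2] gray 358.0
0 32 x [577.6 600. ] z [ 95.1 114.7] gray 290.5
10 55 x [576.  600.4] z [ 99.9 118.9] gray 338.0
```

```bash
python3 - <<'E'
from h import *
d=[]
for i in range(5):
    p,dd,C=snap('scene',f'q{i}');d.append(dd)
P=cloud('scene',np.median(d,0),C)
th=.352;out=np.array([0,-np.cos(th),np.sin(th)]);n=np.array([0,np.sin(th),np.cos(th)])
m=(abs(P[...,0]-592)<9)&(P[...,1]<20)&(P[...,1]>-160)&(P[...,2]>80)&(P[...,2]<175)
X=P[m]-np.array([592,116.2,62]);G=p.astype(int).sum(2)[m]
a=X@out;h=X@n
print('slope check',np.polyfit(a[(a>130)&(a<255)],h[(a>130)&(a<255)],1))
for lo in list(range(100,130,5))+list(range(170,205,3))+list(range(252,284,3)):
    k=(a>lo)&(a<=lo+3)
    if k.sum(): print(lo,k.sum(),'gray',int(np.median(G[k])),'h',np.percentile(h[k],[5,95]).round(1))
k=a>255;print('max a',np.sort(a[k])[-12:].round(1))
E
```

```text
slope check [0.00572953 5.40468656]
100 1 gray 245 h [-6.2 -6.2]
110 14 gray 271 h [-6.8 19. ]
115 22 gray 304 h [-4.6 17.4]
120 4 gray 332 h [-1.7 10.3]
125 3 gray 313 h [ 0.5 10.1]
170 7 gray 296 h [-1.4 10.2]
173 5 gray 250 h [-0.2  9.6]
176 6 gray 229 h [6.  9.9]
179 6 gray 251 h [-0.9  8.9]
182 6 gray 272 h [-2.1  9.5]
185 3 gray 183 h [5.2 9.4]
188 3 gray 210 h [ 0.1 10.7]
191 8 gray 161 h [ 2.8 11.2]
194 6 gray 125 h [-1.4 11.4]
197 7 gray 126 h [-2.8 10.8]
200 5 gray 150 h [ 4.1 11.6]
203 7 gray 75 h [-0.4 11.1]
252 8 gray 141 h [ 0.8 10.4]
255 6 gray 90 h [-2.2  9.9]
258 9 gray 100 h [-3.2 10.2]
261 9 gray 88 h [-0.7 10.3]
264 5 gray 75 h [ 4.6 10.1]
267 9 gray 93 h [-3.8 10.4]
270 43 gray 93 h [-4.   9.8]
max a [271.8 271.9 272.  272.  272.  272.  272.1 272.1 272.3 272.5 272.6 272.6]
```

The bar end is about 159 mm from the mouth, against 160 when home, so it's seated. Going down to touch it.

```bash
python3 -m jog '[[-1,-4,4,15,0,0,0],[-1,-4,4,30,0,0,0],[-1,-4,4,36,0,0,0],[-1,-4,4,40,0,0,0],[-1,-4,4,44,0,0,0],[-1,-4,4,44,0,0,0]]'; python3 -m jog '[[-1,0,0,3,0,0,0],[-1,0,0,6,0,0,0],[-1,0,0,9,0,0,0],[-1,0,0,9,0,0,0]]'; python3 -m jog '[[-1,0,0,3,0,0,0],[-1,0,0,6,0,0,0],[-1,0,0,9,0,0,0],[-1,0,0,9,0,0,0]]'
```

```text
clock: 24.37
eef_pos: [593.0, -106.0, 136.0]
orientation: [0.706, 0.709, 0.001, 0.001]
force: [-0.2, -0.4, -0.6]
finger_gap: 0.1
clock: 24.7
eef_pos: [593.3, -106.3, 127.2]
orientation: [0.706, 0.709, 0.001, 0.002]
force: [0.1, -1.7, 0.9]
finger_gap: -0.2
clock: 25.03
eef_pos: [592.9, -106.1, 117.5]
orientation: [0.706, 0.709, 0.001, 0.001]
force: [-0.4, -0.5, 1.6]
finger_gap: -0.2
```

```bash
python3 -m jog '[[-1,0,0,8,0,0,0],[-1,0,0,16,0,0,0],[-1,0,0,24,0,0,0],[-1,0,0,32,0,0,0],[-1,0,0,40,0,0,0],[-1,0,0,48,0,0,0],[-1,0,0,56,0,0,0],[-1,0,0,64,0,0,0],[-1,0,0,68,0,0,0],[-1,0,0,68,0,0,0]]'; python3 -m jog '[[-1,0,0,2,0,0,0],[-1,0,0,4,0,0,0],[-1,0,0,6,0,0,0],[-1,0,0,6,0,0,0]]'; python3 -m jog '[[-1,0,0,1,0,0,0],[-1,0,0,3,0,0,0],[-1,0,0,4,0,0,0],[-1,0,0,4,0,0,0]]'; python3 -c "
from h import *
print(state()['force'])"
```

```text
clock: 25.87
eef_pos: [592.8, -106.1, 48.8]
orientation: [0.706, 0.709, 0.001, 0.001]
force: [0.2, -1.5, 2.8]
finger_gap: 0.3
clock: 26.2
eef_pos: [593.4, -106.2, 44.0]
orientation: [0.706, 0.709, 0.001, 0.002]
force: [-0.8, -2.6, 2.9]
finger_gap: 0.1
clock: 26.53
eef_pos: [593.5, -106.3, 40.0]
orientation: [0.706, 0.709, 0.001, 0.002]
force: [0.1, -1.3, 3.5]
finger_gap: 0.2
[ 0.1314974  -1.27838582  3.51423462]
```

```bash
python3 -m jog '[[-1,0,0,1,0,0,0],[-1,0,0,2,0,0,0],[-1,0,0,2,0,0,0]]'; python3 -m jog '[[-1,0,0,1,0,0,0],[-1,0,0,2,0,0,0],[-1,0,0,2,0,0,0]]';python3 -m jog '[[-1,0,0,1,0,0,0],[-1,0,0,2,0,0,0],[-1,0,0,2,0,0,0]]'; cat > z.py <<'E'
from h import *
import sys
d=[]
for i in range(3):
    p,dd,C=snap('scene',sys.argv[1]);d.append(dd)
P=cloud('scene',np.median(d,0),C);s=state()
def med(zl,zh,x0,x1,y0,y1,q=50):
    m=(P[...,2]>zl)&(P[...,2]<zh)&(P[...,0]>x0)&(P[...,0]<x1)&(P[...,1]>y0)&(P[...,1]<y1);X=P[m];return (len(X),np.percentile(X[:,2],q).round(1)) if len(X) else None
print('bracket top',med(120,160,562,610,140,156),'tube top y10..70',[med(55,125,580,596,y,y+10,90) for y in (15,30,45,60)],'bar',[med(40,170,586,599,y,y+10,90) for y in (-140,-60,-40,-20)])
print('saddle top',med(92,118,570,602,144,152,80),s['eef_pos'].round(1),np.round(s['force'],1),s['clock'])
E
python3 z.py z1
```

```text
clock: 26.78
eef_pos: [593.5, -106.3, 38.1]
orientation: [0.706, 0.709, 0.001, 0.002]
force: [-1.2, -2.5, 3.0]
finger_gap: -0.0
clock: 27.03
eef_pos: [593.4, -106.3, 36.0]
orientation: [0.706, 0.709, 0.001, 0.002]
force: [0.1, -2.2, 3.2]
finger_gap: -0.1
clock: 27.28
eef_pos: [593.8, -106.5, 34.5]
orientation: [0.706, 0.709, 0.001, 0.002]
force: [-1.0, -3.0, 6.9]
finger_gap: 0.1
bracket top (73, np.float64(128.8)) tube top y10..70 [(17, np.float64(73.8)), (17, np.float64(75.1)), (10, np.float64(81.7)), (15, np.float64(73.3))] bar [(20, np.float64(58.8)), (3, np.float64(52.3)), None, (1, np.float64(66.8))]
saddle top (37, np.float64(108.4)) [ 593.9 -106.4   34.7] [-0.7 -2.2  6.7] 27.4333
```

That's the bottom: the force jumps to 7 N at TCP z 34.7 and the tube is level. Letting it up for stroke 2.

```bash
python3 -m jog '[[-1,0,0,-10,0,0,0],[-1,0,0,-20,0,0,0],[-1,0,0,-32,0,0,0],[-1,0,0,-44,0,0,0],[-1,0,0,-56,0,0,0],[-1,0,0,-68,0,0,0],[-1,0,0,-80,0,0,0],[-1,0,0,-92,0,0,0],[-1,0,0,-102,0,0,0],[-1,0,0,-102,0,0,0]]'; python3 z.py z2; python3 - <<'E'
from h import *
p,d,C=load('z2');P=cloud('scene',d,C)
X=P[(abs(P[...,0]-593)<9)&(P[...,1]<-120)&(P[...,1]>-170)&(P[...,2]>80)&(P[...,2]<185)]
print(len(X),X.min(0),X.max(0),np.median(X[X[:,1]<np.percentile(X[:,1],30)],0))
E
```

```text
clock: 28.27
eef_pos: [594.7, -106.9, 139.4]
orientation: [0.706, 0.709, 0.002, 0.004]
force: [0.7, -0.1, 0.9]
finger_gap: 0.2
bracket top (73, np.float64(129.1)) tube top y10..70 [(8, np.float64(118.4)), (8, np.float64(108.9)), (17, np.float64(108.0)), (4, np.float64(95.5))] bar [(41, np.float64(163.6)), (16, np.float64(137.6)), (17, np.float64(128.9)), (15, np.float64(120.9))]
saddle top (40, np.float64(105.8)) [ 592.8 -106.3  135.7] [-1.  -0.9 -0.2] 28.4167
96 [ 585.08739657 -140.40267405  146.05383601] [ 600.11605333 -120.03601829  184.0910523 ] [ 592.30773111 -138.65501847  155.54628034]
```

```bash
python3 -m jog '[[-1,0,0,11,0,0,0],[-1,0,0,22,0,0,0],[-1,0,0,33,0,0,0],[-1,0,0,44,0,0,0],[-1,0,0,55,0,0,0],[-1,0,0,66,0,0,0],[-1,0,0,77,0,0,0],[-1,0,0,88,0,0,0],[-1,0,0,96,0,0,0],[-1,0,0,98,0,0,0]]'; python3 -m jog '[[-1,0,0,2,0,0,0],[-1,0,0,4,0,0,0],[-1,0,0,4,0,0,0]]';python3 -m jog '[[-1,0,0,1,0,0,0],[-1,0,0,2,0,0,0],[-1,0,0,2,0,0,0]]'; python3 z.py z3
```

```text
clock: 29.25
eef_pos: [593.7, -108.2, 37.5]
orientation: [0.706, 0.709, 0.0, 0.003]
force: [-1.1, -6.6, 9.9]
finger_gap: -0.2
clock: 29.5
eef_pos: [594.1, -108.1, 34.7]
orientation: [0.706, 0.709, 0.0, 0.003]
force: [-2.1, -6.3, 10.9]
finger_gap: -0.1
clock: 29.75
eef_pos: [594.7, -108.2, 33.7]
orientation: [0.706, 0.709, 0.001, 0.003]
force: [-3.7, -5.8, 15.4]
finger_gap: 0.0
bracket top (77, np.float64(132.6)) tube top y10..70 [(17, np.float64(73.0)), (18, np.float64(74.5)), (10, np.float64(82.4)), (14, np.float64(73.7))] bar [(21, np.float64(57.6)), (2, np.float64(50.8)), None, (3, np.float64(66.3))]
saddle top (47, np.float64(113.2)) [ 594.6 -108.2   33.8] [-3.6 -6.6 13.9] 29.9
```

```bash
python3 -m jog '[[-1,0,0,-12,0,0,0],[-1,0,0,-24,0,0,0],[-1,0,0,-36,0,0,0],[-1,0,0,-48,0,0,0],[-1,0,0,-60,0,0,0],[-1,0,0,-72,0,0,0],[-1,0,0,-84,0,0,0],[-1,0,0,-95,0,0,0],[-1,0,0,-104,0,0,0],[-1,0,0,-104,0,0,0]]'; python3 z.py z4;  python3 -m jog '[[-1,0,0,11,0,0,0],[-1,0,0,22,0,0,0],[-1,0,0,33,0,0,0],[-1,0,0,44,0,0,0],[-1,0,0,55,0,0,0],[-1,0,0,66,0,0,0],[-1,0,0,77,0,0,0],[-1,0,0,88,0,0,0],[-1,0,0,97,0,0,0],[-1,0,0,100,0,0,0]]'; python3 -m jog '[[-1,0,0,2,0,0,0],[-1,0,0,4,0,0,0],[-1,0,0,4,0,0,0],[-1,0,0,4,0,0,0]]'; python3 z.py z5
```

```text
clock: 30.73
eef_pos: [594.5, -106.8, 138.9]
orientation: [0.706, 0.709, 0.002, 0.003]
force: [1.7, 0.2, 0.2]
finger_gap: 0.0
bracket top (74, np.float64(129.7)) tube top y10..70 [(11, np.float64(118.6)), (8, np.float64(109.6)), (17, np.float64(106.7)), (4, np.float64(102.6))] bar [(42, np.float64(164.2)), (16, np.float64(137.1)), (18, np.float64(129.2)), (17, np.float64(122.4))]
saddle top (37, np.float64(108.6)) [ 592.8 -106.2  135.7] [ 0.1  0.5 -0.6] 30.8833
clock: 31.72
eef_pos: [594.1, -109.0, 35.4]
orientation: [0.706, 0.709, 0.0, 0.003]
force: [1.3, -8.2, 9.6]
finger_gap: -0.1
clock: 32.05
eef_pos: [595.1, -109.0, 33.6]
orientation: [0.706, 0.709, 0.001, 0.004]
force: [-1.9, -7.1, 14.7]
finger_gap: 0.1
bracket top (128, np.float64(138.7)) tube top y10..70 [(16, np.float64(73.3)), (16, np.float64(73.6)), (11, np.float64(82.4)), (15, np.float64(73.3))] bar [(19, np.float64(57.3)), (2, np.float64(50.5)), None, (4, np.float64(66.2))]
saddle top (46, np.float64(110.7)) [ 595.1 -109.    33.7] [-1.  -7.1 13.6] 32.2
```

```bash
python3 - <<'E'
from h import *
for f in ('s2','z1','z3','z4','z5'):
    p,d,C=load(f);P=cloud('scene',d,C);r=[]
    for y0,y1 in ((141,147),(147,153),(153,159)):
        m=(P[...,2]>122)&(P[...,2]<160)&(P[...,1]>y0)&(P[...,1]<y1)&(((P[...,0]>563)&(P[...,0]<572))|((P[...,0]>600)&(P[...,0]<609)))
        r.append((int(m.sum()),P[m][:,2].mean().round(1)))
    g=p.astype(np.float32).mean(2)
    print(f,r)
def sh(a,b):
    A=cv2.cvtColor(load(a)[0],cv2.COLOR_RGB2GRAY);B=cv2.cvtColor(load(b)[0],cv2.COLOR_RGB2GRAY)
    T=cv2.resize(A[186:206,304:328],None,fx=8,fy=8,interpolation=cv2.INTER_CUBIC);S=cv2.resize(B[174:218,292:340],None,fx=8,fy=8,interpolation=cv2.INTER_CUBIC)
    _,m,_,l=cv2.minMaxLoc(cv2.matchTemplate(S,T,cv2.TM_CCOEFF_NORMED));return (l[0]-96)/8,(l[1]-96)/8,round(m,3)
C=load('z1')[2];a=proj('scene',C,(586,162,130));b=proj('scene',C,(586,162,140));print('px per 10mm',np.subtract(b,a))
for f in('z3','z4','z5'): print(f,sh('z1',f))
E
```

```text
s2 [(9, np.float64(128.1)), (7, np.float64(127.6)), (10, np.float64(127.8))]
z1 [(8, np.float64(127.7)), (6, np.float64(127.4)), (8, np.float64(129.0))]
z3 [(9, np.float64(130.8)), (8, np.float64(131.1)), (11, np.float64(132.1))]
z4 [(7, np.float64(128.8)), (10, np.float64(129.3)), (6, np.float64(128.5))]
z5 [(16, np.float64(137.7)), (7, np.float64(135.3)), (13, np.float64(137.5))]
px per 10mm [ 0.15832267 -3.18918876]
z3 (0.375, -1.5, 0.99)
z4 (0.125, -0.375, 0.988)
z5 (1.0, -4.75, 0.97)
```

Every lift estimate is above 8 mm: about 9 mm from depth, 14 mm from the pixel shift, and 11–13 mm expected from the step count. One last numeric check on the bar and jack, then I'll hand in.

```bash
python3 al.py f1|tail -1; python3 - <<'E'
from h import *
p,d,C=load('f1');P=cloud('scene',d,C)
X=P[(abs(P[...,0]-593)<12)&(P[...,1]<-125)&(P[...,1]>-180)&(P[...,2]>42)&(P[...,2]<66)];print('bar end y',np.percentile(X[:,1],[2,10,50]).round(1),len(X))
X=P[(abs(P[...,0]-588)<16)&(P[...,1]<30)&(P[...,1]>-15)&(P[...,2]>50)&(P[...,2]<80)];print('mouth y',np.percentile(X[:,1],[5,25,50]).round(1))
m=(P[...,2]>88)&(P[...,2]<103)&(abs(P[...,0]-586)<30)&(P[...,1]>135)&(P[...,1]<175);X=P[m]
from scipy.optimize import least_squares
print('ram/saddle',X[:,0].min(),X[:,0].max(),X[:,1].min(),len(X))
s=state();print(s['eef_pos'],s['force'],s['clock'])
from plant import close_job
print(close_job())
E
```

```text
jack moved xy mm since s2 [2.  2.9] 0.975
bar end y [-156.5 -155.4 -143.3] 118
mouth y [-7.  -0.5  4.9]
ram/saddle 577.5012093857838 599.1255001082081 143.77092034276427 42
[ 595.10995861 -108.99963587   33.65939232] [-2.24782158 -6.81847993 14.24353585] 32.25
the job is handed in; nothing more can be done
None
```

The job is handed in at 32 s of the 72 s allowed. The jack is under the lift pad, the bar is home in its socket, and the arm is holding the handle at the bottom of its third full stroke.

I used the jack farthest from the base (546 mm; the look-alikes are at 390, 382 and 416 mm). During the first tries at inserting the bar the tip caught and pushed the jack about 12 mm towards the unit. I corrected the alignment, pushed the bar home, and pulled the jack back by its socket tube.

**Last checks**
- **Lift:** the bracket is up about 9 mm by depth and about 14 mm by pixel shift. The step count suggests 11–13 mm. These disagree, but all are above 8 mm.
- **Handle:** it is at its lower stop with the socket tube level, and the fingertip is pressing with about 14 N.
- **Bar:** its end is about 270 mm from the pin, which is right for fully home.
- **Centring:** the last saddle fit, before pumping, was about 2 mm beyond the pad centre, towards the unit. The final image hints at up to 2 mm more, within camera error, and I did not correct it.
- **Gripper:** the fingertips ended about 35 mm short of the stated tip position. As a result, the jack was moved by its socket tube rather than its pump housing, and my first try at the bar closed on nothing.
- **Bystanders:** I did not go near the spare foot, tape roll or screwdriver, and I took no final picture of them.

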